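# Logger under the basking tile

## Robot

A 6-joint arm with a two-finger parallel gripper is mounted at the origin on the work surface. World frame = base frame: x ahead of the robot, y to its left, z up, the work surface at z = 0. Lengths are in m, angles in rad, forces in N, time in s.
With the tool pointing down it reaches from about 0.35 to 0.775 m from the base axis. Payload 7.3 kg.
Tool frame: the origin (TCP) lies on the centre line of the jaws, within the pads' length; the fingertips stand 25 mm ahead of it and the grasp point (between the pads) lies 6 mm ahead of it; z points along the fingers, y is the direction in which the jaws open and shut (so a half turn about z gives the same grasp; the last joint's range is limited). The gripper opens to 92 mm and grips with 3 to 60 N. Pads are 19 mm wide; open, the fingers measure 130 mm over their backs; the gripper's body (75 mm by 190 mm) begins 47 mm behind the grasp point.
Start: joints at [1.2, 0.342, 1.524, -0, 1.275, -0.146], TCP at [0.117, 0.512, 0.252] pointing down, gripper open.
Joint ranges: [-2.53, 2.53], [-0.77, 2.02], [0.04, 2.7], [-1, 4.14], [0.28, 2.66], [-3.11, 3.11]. Speed limits (rad/s): [2.57, 2.57, 3.14, 3.14, 3.14, 3.14].

## Interface

Orientations are given as a unit quaternion [x, y, z, w].
In Python, from cell import manip gives the robot as it stands.
- The arm moves only by the shell command python3 -m inch 'ROWS'. ROWS is JSON, a list of rows, each a list of 3 entries, a list of its own where there are three numbers: the shift along the tool's x, y, z in mm, then the turn, a rotation vector about the tool's x, y, z in degrees, then the closure in counts, from 0 (fully open) to 255 (shut). A call has 1 to 5 rows; each row is the pose to reach, as a shift and turn from the pose commanded when the call began, along the tool's axes at that moment; what a row does not reach only later rows make up. A row lasts 1/12 s, in which the tool goes at most 41.7 mm and 7.16 degrees, less where a joint would pass 70% of its speed; a pose out of reach is approached as far as the arm can. A call with a gripper value outside its range is refused whole. The fingers move at their own pace and stop on an object; the grip force is fixed at half the most. Time passes only in rows, so rows that repeat a pose let the fingers close. It gives the time, the measured TCP pose, the force and the opening at its end, in the units of the state.
- manip.get_state(): the state, without advancing time (a new reading comes with each control period).
- manip.snapshot(name): name is "scene" or "side" or "wrist"; returns the picture (400x640x3 uint8, red, green, blue); there is no depth.
- manip.get_calibration(name): a dict with "fx", "fy", "cx", "cy" (pixels), "camera_from_world" (4x4, takes a point from world to camera coordinates); the wrist camera has in their place "T_tool_cam" (4x4, takes a point from camera to tool coordinates, whose origin is the TCP and whose axes are the flange's). Camera axes: x right, y down, z forward; pixel columns grow to the right and rows downward; lengths in m; the calibration is good to about 2 mm. A picture is of the moment at which its call begins: read the wrist's pose just before it. get_calibration takes no time and is no camera call.
- manip.sign_off(): hands the job in, once; it reports no verdict.
The state is a dict: "t": time; "joint_pos": joint angles; "joint_vel": joint speeds; "joint_torque": joint torques, N m; "position": TCP position; "eef_rot": TCP orientation; "wrist_force": force on the tool from outside, world axes, zero at the start; "wrist_torque": the same for the moment, N m; "grip_width": finger opening in m.
Only numpy, scipy, OpenCV 4.12 (cv2) and the standard library are available. Lean on these libraries where they do the work, as an engineer would, in place of code of your own. Each camera call takes 0.05 s, during which the arm holds its last target.

## Task

Set up the basking spot in the tub: take the little temperature logger from the caddy's top tray and seat it fully home in the pocket in the middle of the clay stand, without dropping it, and let go. Then lift the slate tile out of the same tray, carry it over the tub's wall and stop with it hovering level, centred and square about a centimetre above the two ledges it will later rest on, so that I can check the logger before it is covered. Finish still holding the tile there, never letting it touch the stand or dropping it, and leave the canister, cork hide, cup and tongs where they are.

Things in the scene. Friction and masses are not known exactly. Their poses are not given: they have to be found in the camera images.
- caddy: Wooden caddy of three stacked open trays on corner posts, fixed; 240 x 240 mm, 176 mm tall plus 6 mm pegs on the posts. Origin: centre of its underside. Top tray: floor 150 mm above the origin, walls 8 mm thick rising 26 mm above that floor, 224 x 224 mm inside. It stands left or right of the robot's centre line, the tub on the other side.
- tray (a point): Centre of the top tray's floor, on its upper face; axes as the caddy's. Tile and logger lie flat in this tray, side by side with their long sides roughly along the caddy's y axis, one on the caddy's +x side and the other on its -x side (either way).
- logger: Battery temperature logger, a small white rounded block 26 (x) x 60 (y) x 22 (z) mm, about 35 g, loose, no cable. Origin: centre of its underside; y along its length.
- tile: Dark grey slate tile, flat, 62 (x) x 150 (y) x 12 (z) mm, about 0.3 kg, loose. Origin: centre of its underside; y along its length. Grip it across the 62 mm at mid-length.
- tub: Grey open-topped plastic rearing tub, fixed; 320 (x) x 240 (y) x 60 (z) mm outside, walls and floor 4 mm thick, rim 5 mm wider all round. Origin: centre of its underside.
- stand: Low clay stand on the tub's floor, fixed; base 78 (x) x 168 (y) x 6 mm. Origin: centre of its underside, y along its length. Two end piers, 26 mm long at y = +71 and -71 mm, tops 40 mm above the origin, are the tile's ledges; 4 mm high lips at their outer edges frame a 70 (x) x 158 (y) mm place for the tile (length along y). The logger's pocket lies between the piers.
- rest (a point): Where the tile's origin comes when the tile rests on the stand: centred, at the height of the pier tops (40 mm above the stand's origin). Axes as the stand's.
- pocket (a point): Centre of the logger pocket's floor, 6 mm above the stand's origin, axes as the stand's. The pocket is 30 (x) x 64 (y) mm inside, open on top, with walls 5 mm thick and 8 mm high above its floor; the logger lies flat in it, length along y, either way round, and its upper 14 mm stand out.
- hide: Bystander: round cork hide, 94 mm across, 50 mm tall, in the tub on its -x side. Origin: centre of its underside.
- canister: Bystander: closed glass canister, 68 mm across, 140 mm tall, standing on the counter between caddy and tub. Origin: centre of its underside.
- cup: Bystander: blue plastic feeding cup, 60 mm across, 40 mm tall, in the caddy's middle tray. Origin: centre of its underside.
- tongs: Bystander: steel feeding tongs, about 205 mm long, lying in the caddy's bottom tray. Origin: about their middle, at their underside.
Mind the look-alikes: they are no part of the job. Of the things like the tile, leave any that is pink or purple; of the rest the smaller one is meant.

How it is judged:
On the way:
1. the logger lies fully home in the stand's pocket and is let go (horizontal distance between logger and pocket below 0.005 m and z of logger in the frame of stand between 0.003 and 0.0085 m and angle between logger's own z axis and vertical below 0.08 rad and angle between the y axis of logger and the y axis of stand, either way round below 0.15 rad and contact force between the fingers and logger below 0.05 N), for 0.2 s.
At the end, for the whole second after the job is handed in: Logger flat in the pocket, within 5 mm of its centre and 2.5 mm of its floor, let go. Tile held still, underside 4 to 20 mm above the pier tops, centre within 6 mm of the stand's, length within 0.08 rad of the stand's, level within 0.08 rad, touching neither stand, logger, tub nor hide (all of step 1 and z of tile in the frame of rest between 0.004 and 0.02 m and horizontal distance between tile and rest below 0.006 m and angle between the y axis of tile and the y axis of stand, either way round below 0.08 rad and angle between tile's own z axis and vertical below 0.08 rad and linear speed of tile below 0.02 m/s and contact force between the fingers and tile above 1 N and contact force between tile and stand below 0.05 N and contact force between tile and logger below 0.05 N and contact force between tile and tub below 0.05 N and contact force between tile and hide below 0.05 N); the arm keeps its last pose, push and grip.
It fails at once if the tile touches the stand (over 0.3 N) (contact force between tile and stand above 0.3 N).
It fails at once if the logger is dropped (falls free faster than 0.4 m/s) (contact force between the fingers and logger below 0.02 N and linear speed of logger above 0.4 m/s).
It fails at once if the tile is dropped (falls free faster than 0.4 m/s) (contact force between the fingers and tile below 0.02 N and linear speed of tile above 0.4 m/s).
It fails at once if canister, hide, cup or tongs are moved by more than 25 mm (distance of any of canister, hide, cup, tongs from where it was at the start of the episode above 0.025 m).
It also fails if it takes over 72 s, if anything falls off the work surface, if the arm or the gripper's body presses on something with over 40 N, if the wrist force passes 120 N, or if a joint passes its speed limit or range.

## Working session

There is one attempt and no reset: what is moved stays moved. The work goes in short steps, Python scripts to look and compute and a shell command to move; the robot and the scene stay as the last step left them, time stands still between calls to the robot, and variables do not carry over. Pictures are saved under pics/ and viewed, and the job is handed in when it is done.

```bash
mkdir -p pics; ls; python3 - <<'E'
from cell import manip
import cv2,json
import numpy as np
np.set_printoptions(precision=4,suppress=True)
print(manip.get_state())
for n in ["scene","side","wrist"]:
    im=manip.snapshot(n); cv2.imwrite(f"pics/{n}0.png",im[:,:,::-1]); print(n,manip.get_calibration(n))
E
```

```text
pics
{'t': 0.0, 'joint_pos': array([ 1.2   ,  0.3427,  1.525 ,  0.    ,  1.2754, -0.146 ]), 'joint_vel': array([ 0.0003, -0.0005, -0.0002,  0.0013,  0.001 ,  0.0016]), 'joint_torque': array([  0.0015, -43.1236, -24.4218,   0.0718,   0.0558,  -0.0001]), 'position': array([0.1169, 0.5114, 0.251 ]), 'eef_rot': array([ 0.1122,  0.9937, -0.0008, -0.0002]), 'wrist_force': array([ 0.3223, -1.5784,  0.3895]), 'wrist_torque': array([-0.0053,  0.0575,  0.0358]), 'grip_width': 0.09168458300243937}
scene {'fx': 520.9914799190888, 'fy': 520.9914799190888, 'cx': 325.7881627742075, 'cy': 194.45628274666916, 'camera_from_world': array([[-0.9968,  0.0786, -0.011 ,  0.5163],
       [ 0.0753,  0.8914, -0.447 ,  0.0805],
       [-0.0253, -0.4464, -0.8945,  1.7704],
       [ 0.    ,  0.    ,  0.    ,  1.    ]])}
side {'fx': 478.96221841729135, 'fy': 478.96221841729135, 'cx': 314.58610499071165, 'cy': 200.1702107584883, 'camera_from_world': array([[ 0.7077, -0.7063, -0.0166, -0.4301],
       [-0.3644, -0.3449, -0.865 ,  0.2442],
       [ 0.6053,  0.6182, -0.5015,  1.2419],
       [ 0.    ,  0.    ,  0.    ,  1.    ]])}
wrist {'fx': 282.8849169277974, 'fy': 282.8849169277974, 'cx': 321.21271833274835, 'cy': 198.31099158429035, 'T_tool_cam': array([[ 0.0007, -0.9626, -0.271 ,  0.0737],
       [ 1.    ,  0.0005,  0.0008,  0.0002],
       [-0.0007, -0.271 ,  0.9626, -0.1321],
       [ 0.    ,  0.    ,  0.    ,  1.    ]])}
```

View pics/scene0.png

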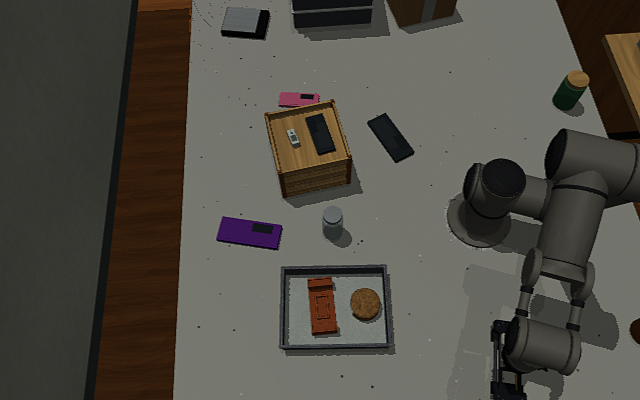

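View pics/side0.png

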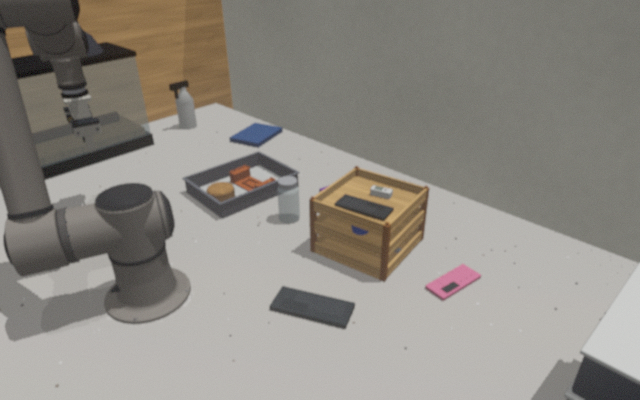

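View pics/wrist0.png

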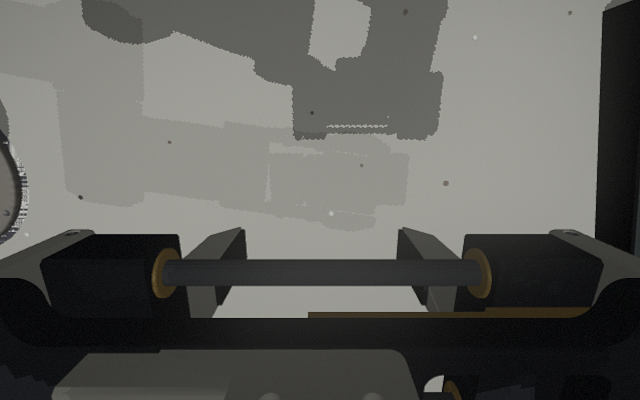

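The scene picture shows the caddy at about (308,145) and the tub at (335,307). Things that could be taken for the tile are the dark one in the tray (320,133), the dark one on the counter (390,137), the pink one (299,99) and the purple one (250,232). The dark ones stay in after ruling out pink and purple. Of those, the smaller one in the tray should be the one meant. The only logger candidate is the white block at (293,137). I'll check these in a crop.

```bash
python3 - <<'E'
import cv2
im=cv2.imread("pics/scene0.png")
cv2.imwrite("pics/c1.png",cv2.resize(im[85:205,255:425],None,fx=4.7,fy=4.7,interpolation=cv2.INTER_CUBIC))
cv2.imwrite("pics/c2.png",cv2.resize(im[255:360,270:400],None,fx=5.5,fy=5.5,interpolation=cv2.INTER_CUBIC))
s=cv2.imread("pics/side0.png")
cv2.imwrite("pics/c3.png",cv2.resize(s[160:280,300:440],None,fx=4.5,fy=4.5,interpolation=cv2.INTER_CUBIC))
E
```

```text
(no output)
```

View pics/c1.png

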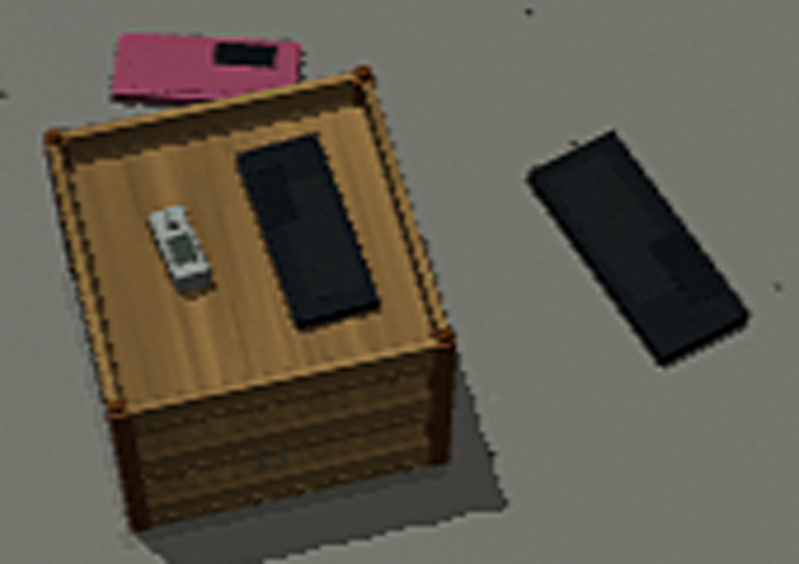

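View pics/c2.png

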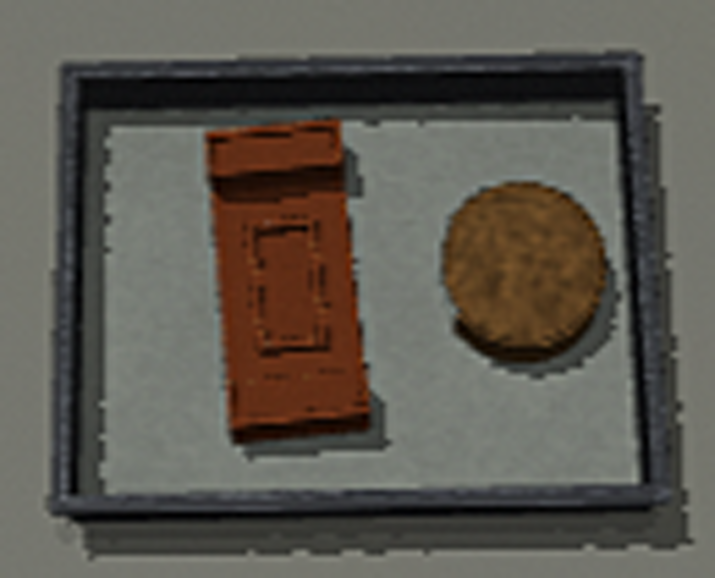

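View pics/c3.png

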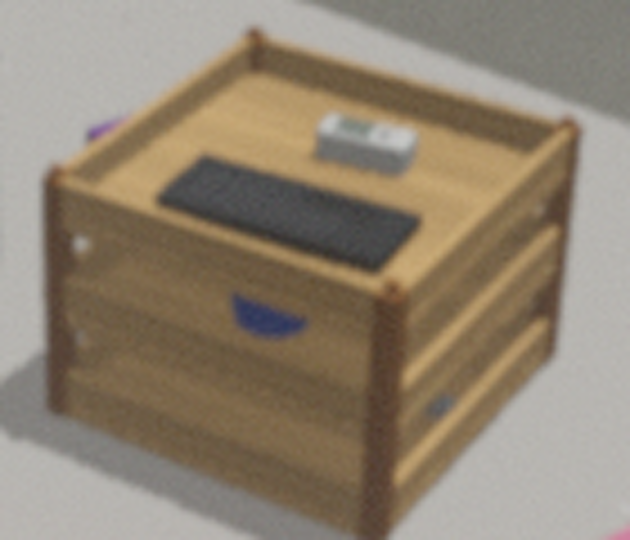

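The crops confirm it. The tray holds the smaller dark tile (c1 corners about (238,153) and (378,300)) and the white logger (c1 (180,243)). The counter slab is bigger. The stand is at c2 (288,280). Next I'll work out coarse positions.

```bash
cat > h.py <<'E'
import numpy as np, cv2
from cell import manip
from scipy.spatial.transform import Rotation as R
np.set_printoptions(precision=4,suppress=True)
def ray(name,px,st=None):
    c=manip.get_calibration(name); px=np.atleast_2d(px).astype(float)
    d=np.c_[(px[:,0]-c['cx'])/c['fx'],(px[:,1]-c['cy'])/c['fy'],np.ones(len(px))]
    if name=='wrist':
        T=np.eye(4);T[:3,:3]=R.from_quat(st['eef_rot']).as_matrix();T[:3,3]=st['position'];M=T@c['T_tool_cam']
    else: M=np.linalg.inv(c['camera_from_world'])
    return M[:3,3],d@M[:3,:3].T
def onz(name,px,z,st=None):
    o,d=ray(name,px,st); s=(z-o[2])/d[:,2]; return o+d*s[:,None]
def proj(name,P,st=None):
    c=manip.get_calibration(name);P=np.atleast_2d(P)
    if name=='wrist':
        T=np.eye(4);T[:3,:3]=R.from_quat(st['eef_rot']).as_matrix();T[:3,3]=st['position'];M=np.linalg.inv(T@c['T_tool_cam'])
    else: M=c['camera_from_world']
    q=P@M[:3,:3].T+M[:3,3]
    return np.c_[q[:,0]/q[:,2]*c['fx']+c['cx'],q[:,1]/q[:,2]*c['fy']+c['cy']]
def quad(P):
    # corners in order: a,b (end1), c,d (end2); length from ab-mid to dc-mid
    m=P.mean(0); L=(P[2]+P[3]-P[0]-P[1])/2; W=(P[1]+P[2]-P[0]-P[3])/2
    return m,np.degrees(np.arctan2(L[1],L[0])),np.linalg.norm(L),np.linalg.norm(W),np.degrees(np.arctan2(W[1],W[0]))
def delta(st,pos,yawj=None):
    """tool-frame shift mm to world pos; turn (deg rotvec) to point down with jaw axis (tool y) along world yaw yawj deg"""
    r=R.from_quat(st['eef_rot']); sh=r.inv().apply(np.array(pos)-st['position'])*1000
    out=[sh]
    if yawj is not None:
        best=None
        for a in (yawj,yawj+180):
            y=np.array([np.cos(np.radians(a)),np.sin(np.radians(a)),0]);z=np.array([0,0,-1.]);x=np.cross(y,z)
            t=(r.inv()*R.from_matrix(np.c_[x,y,z])).as_rotvec(degrees=True)
            if best is None or np.linalg.norm(t)<np.linalg.norm(best): best=t
        out.append(best)
    return out
E
python3 - <<'E'
from h import *
c1=lambda p:np.array(p)/4.7+[255,85]-0.4
c2=lambda p:np.array(p)/5.5+[270,255]-0.4
f=lambda n,p,z: print(n,*quad(onz('scene',p,z)))
f('logger',c1([(150,213),(182,205),(210,270),(182,280)]),.172)
f('tile',c1([(238,153),(318,133),(378,298),(302,320)]),.162)
f('caddytop',c1([(55,138),(363,73),(447,340),(118,408)]),.180)
f('pocket',c2([(253,222),(318,215),(328,350),(262,355)]),.018)
f('standouter', c2([(207,133),(340,122),(370,402),(231,417)]),.044)
f('tubrim',c2([(62,66),(640,54),(665,495),(53,505)]),.060)
f('can',[(332,212)]*4,.140)
E
```

```text
logger [ 0.6031 -0.2716  0.172 ] 107.83512362191917 0.05961829542805622 0.022173335862546217 -165.18928708851593
tile [ 0.5122 -0.2849  0.162 ] 103.14615211196653 0.1474151175507068 0.05801435319589258 -167.15289775740027
caddytop [ 0.5573 -0.2676  0.18  ] 99.36027217194828 0.2298715333541461 0.22841160214630055 -170.9385633055343
pocket [0.5492 0.2635 0.018 ] 89.67176844368078 0.07682258435649893 0.037235149445586424 -179.3677096248335
standouter [0.5504 0.2591 0.044 ] 91.09189479251316 0.16032441690094507 0.07628761235220567 -179.17831849586588
tubrim [0.5132 0.2703 0.06  ] 86.10235940410746 0.24560792231112483 0.32843581655217946 176.40456653321658
can [ 0.4968 -0.0004  0.14  ] 0.0 0.0 0.0 0.0
```

```bash
python3 - <<'E'
from h import *
st=manip.get_state()
print(delta(st,(.40,.25,.32),18)); print(delta(st,(.48,.0,.32),18)); 
E
```

```text
[array([-334.2624, -191.9444,  -68.6355]), array([-0.0653,  0.0246, 59.1201])]
[array([-467.9766, -417.8214,  -68.3999]), array([-0.0653,  0.0246, 59.1201])]
```

```bash
python3 -m inch '[[[-334,-192,-69],[0,0,59],0],[[-334,-192,-69],[0,0,59],0],[[-334,-192,-69],[0,0,59],0],[[-334,-192,-69],[0,0,59],0],[[-334,-192,-69],[0,0,59],0]]'; python3 - <<'E'
from h import *
st=manip.get_state()
print(delta(st,(.50,.12,.33),18));print(delta(st,(.57,-.10,.33),18))
E
```

```text
t: 0.57
position: [0.2683, 0.371, 0.2886]
eef_rot: [0.415, 0.91, -0.0, -0.0]
wrist_force: [0.5, 0.8, -0.5]
grip_width: 0.0915
[array([-341.4285,   10.1639,  -41.3528]), array([-0.0124,  0.0028, 22.9978])]
[array([-553.3923,  -81.3313,  -41.3317]), array([-0.0124,  0.0028, 22.9978])]
```

```bash
python3 -m inch '[[[-341,10,-41],[0,0,23],0],[[-341,10,-41],[0,0,23],0],[[-341,10,-41],[0,0,23],0],[[-341,10,-41],[0,0,23],0],[[-341,10,-41],[0,0,23],0]]'; python3 - <<'E'
from h import *
st=manip.get_state()
print(delta(st,(.54,0,.33),18));print(delta(st,(.57,-.25,.33),18))
E
```

```text
t: 0.98
position: [0.4095, 0.2194, 0.3135]
eef_rot: [0.586, 0.81, 0.0, -0.0]
wrist_force: [1.7, 0.2, -0.1]
grip_width: 0.0917
[array([-249.2189,   55.4669,  -16.501 ]), array([ 0.0016, -0.0108,  0.2019])]
[array([-496.0804,    5.8742,  -16.5491]), array([ 0.0016, -0.0108,  0.2019])]
```

```bash
python3 -m inch '[[[-230,55,-16],[0,0,0],0],[[-230,55,-16],[0,0,0],0],[[-230,55,-16],[0,0,0],0],[[-230,55,-16],[0,0,0],0],[[-250,55,-16],[0,0,0],0]]';python3 -m inch '[[[-247,-50,0],[0,0,0],0],[[-247,-50,0],[0,0,0],0],[[-247,-50,0],[0,0,0],0],[[-247,-50,0],[0,0,0],0],[[-247,-50,0],[0,0,0],0]]'; python3 -m inch '[[[-50,-10,0],[0,0,0],0],[[-50,-10,0],[0,0,0],0],[[-50,-10,0],[0,0,0],0],[[-50,-10,0],[0,0,0],0]]'
python3 - <<'E'
from h import *
st=manip.get_state(); im=manip.snapshot('wrist'); np.save('w1.npy',np.r_[st['position'],st['eef_rot']])
print(st['position'],st['eef_rot'],st['t'])
cv2.imwrite('pics/w1.png',im[:,:,::-1])
E
```

```text
t: 1.4
position: [0.5169, 0.0414, 0.3268]
eef_rot: [0.586, 0.811, 0.0, -0.0]
wrist_force: [1.2, 0.6, -0.6]
grip_width: 0.0924
t: 1.82
position: [0.5408, -0.1655, 0.3265]
eef_rot: [0.586, 0.811, 0.0, -0.0]
wrist_force: [1.0, -0.7, -0.2]
grip_width: 0.092
t: 2.15
position: [0.547, -0.214, 0.3261]
eef_rot: [0.586, 0.81, 0.0, -0.001]
wrist_force: [-0.5, 0.2, -1.3]
grip_width: 0.092
[ 0.547  -0.214   0.3261] [ 0.5861  0.8102  0.0002 -0.0008] 2.15
```

View pics/w1.png

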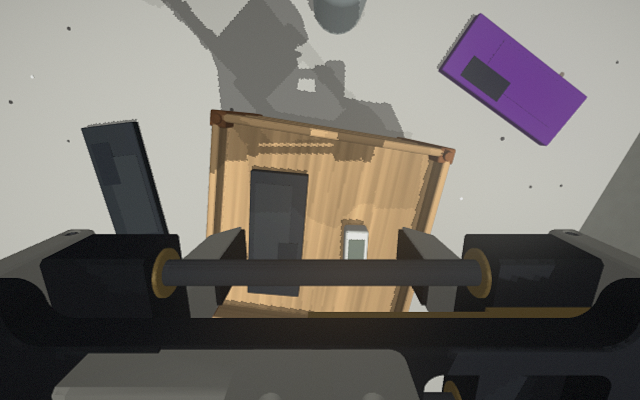

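The wrist picture shows the tile at (278,232) and the logger half hidden by the finger bar at (357,243). I'll move back along tool x so both show higher up.

```bash
python3 -m inch '[[[-90,15,0],[0,0,0],0],[[-90,15,0],[0,0,0],0],[[-90,15,0],[0,0,0],0],[[-90,15,0],[0,0,0],0]]'
python3 - <<'E'
from h import *
st=manip.get_state(); im=manip.snapshot('wrist'); np.save('w2.npy',np.r_[st['position'],st['eef_rot']])
print(st['position'],st['eef_rot'],st['t'])
cv2.imwrite('pics/w2.png',im[:,:,::-1])
cv2.imwrite('pics/w2c.png',cv2.resize(im[90:260,200:430,::-1],None,fx=3.4,fy=3.4,interpolation=cv2.INTER_CUBIC))
E
```

```text
t: 2.53
position: [0.5906, -0.295, 0.3253]
eef_rot: [0.586, 0.811, 0.0, -0.001]
wrist_force: [-0.1, 0.7, 0.6]
grip_width: 0.0917
[ 0.5906 -0.295   0.3253] [ 0.5856  0.8106  0.     -0.0008] 2.5333
```

View pics/w2c.png

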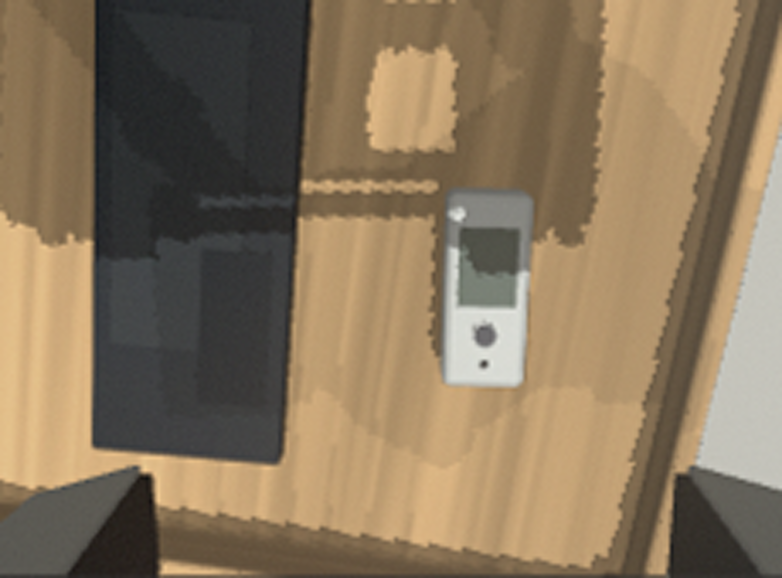

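```bash
cat >> h.py <<'E'
from scipy.optimize import least_squares
def S(f):
    a=np.load(f); return dict(position=a[:3],eef_rot=a[3:])
def fitbox(views,dim,z0,x0):
    """views: list of (name,st,edgepts); fit (x,y,yaw deg) of box dim with underside z0 so edge points lie on its silhouette"""
    w,l,h=dim; C=np.array([(a*w/2,b*l/2,c*h) for a in(-1,1) for b in(-1,1) for c in(0,1)])
    def res(p):
        P=R.from_euler('z',p[2],degrees=True).apply(C)+[p[0],p[1],z0]
        r=[]
        for n,st,pts in views:
            hull=cv2.convexHull(proj(n,P,st).astype(np.float32))
            r+=[cv2.pointPolygonTest(hull,(float(u),float(v)),True) for u,v in pts]
        return np.array(r)
    s=least_squares(res,x0,x_scale=[.01,.01,3],diff_step=1e-4); return s.x,res(s.x)
E
python3 - <<'E'
from h import *
st=S('w2.npy'); c=lambda p:np.array(p)/3.4+[200,90]-0.35
lp=c([(446,220),(444,300),(442,370),(531,215),(528,290),(524,370),(465,188),(510,189),(460,386),(505,387)])
print(fitbox([('wrist',st,lp)],(.026,.060,.022),.150,[.60,-.27,107]))
tp=c([(97,20),(95,200),(93,420),(310,20),(300,220),(286,430),(130,452),(240,460)])
print(fitbox([('wrist',st,tp)],(.062,.150,.012),.150,[.512,-.285,103]))
E
```

```text
(array([  0.6062,  -0.2724, 186.2178]), array([-2.8059,  1.7998,  4.059 ,  5.2871,  1.5161, -3.0964,  0.5734,
       -0.862 ,  0.5212,  1.0996]))
(array([ 0.5152, -0.2822, 12.9622]), array([ 0.8841,  0.5406,  0.2514,  0.9895,  0.2572,  0.5156, -0.247 ,
        0.248 ]))
```

View pics/w2.png

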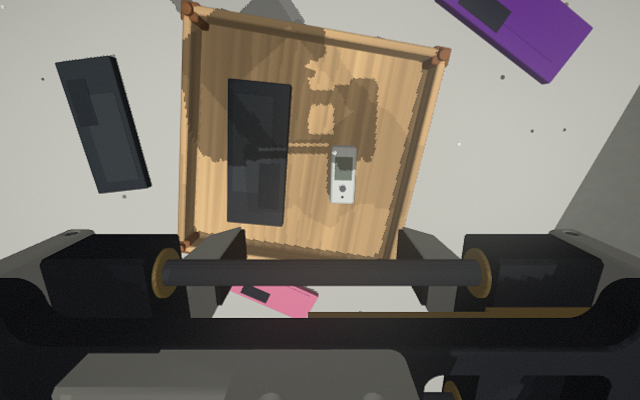

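```bash
python3 - <<'E'
from h import *
st=S('w2.npy'); c=lambda p:np.array(p)/3.4+[200,90]-0.35
lp=c([(446,220),(444,300),(442,370),(531,215),(528,290),(524,370),(465,188),(510,189),(460,386),(505,387)])
print(fitbox([('wrist',st,lp)],(.026,.060,.022),.150,[.60,-.27,17]))
tp=np.r_[c([(97,20),(95,200),(93,420),(310,20),(300,220),(286,430),(130,452),(240,460)]),[(240,79),(275,83)]]
print(fitbox([('wrist',st,tp)],(.062,.150,.012),.150,[.512,-.285,13]))
E
```

```text
(array([ 0.6057, -0.2717, 17.6986]), array([0.9175, 0.7874, 0.5687, 0.7315, 0.6294, 0.7555, 0.5784, 0.7204,
       0.7192, 0.5697]))
(array([ 0.5154, -0.2832, 12.9381]), array([0.8614, 0.5402, 0.2783, 1.0141, 0.2569, 0.4892, 0.6206, 1.1258,
       0.4369, 0.8934]))
```

```bash
python3 - <<'E'
from h import *
st=manip.get_state()
print(delta(st,(.6057,-.2717,.225),17.7))
E
```

```text
[array([ 15.7261,  21.6883, 101.0014]), array([-0.0289, -0.0889,  0.6629])]
```

```bash
python3 -m inch '[[[16,22,40],[0,-0.1,0.7],125],[[16,22,80],[0,-0.1,0.7],125],[[16,22,101],[0,-0.1,0.7],125],[[16,22,101],[0,-0.1,0.7],125],[[16,22,101],[0,-0.1,0.7],125]]'
python3 - <<'E'
from h import *
st=manip.get_state(); im=manip.snapshot('wrist'); im2=manip.snapshot('side')
print(st['position'],st['eef_rot'],st['t'],st['grip_width'],delta(st,(.6057,-.2717,.1855),17.7))
cv2.imwrite('pics/w3.png',im[150:350,150:500,::-1].repeat(2,0).repeat(2,1))
cv2.imwrite('pics/s3.png',cv2.resize(im2[130:290,290:450,::-1],None,fx=3.6,fy=3.6))
E
```

```text
t: 3.0
position: [0.6053, -0.2704, 0.2262]
eef_rot: [0.59, 0.808, -0.0, -0.0]
wrist_force: [0.5, -0.8, 0.7]
grip_width: 0.0632
[ 0.6053 -0.2704  0.2262] [ 0.5897  0.8076 -0.0004 -0.0002] 3.0 0.06316923358214334 [array([-1.3139,  0.0095, 40.6672]), array([-0.0545,  0.0092,  0.0317])]
```

View pics/w3.png

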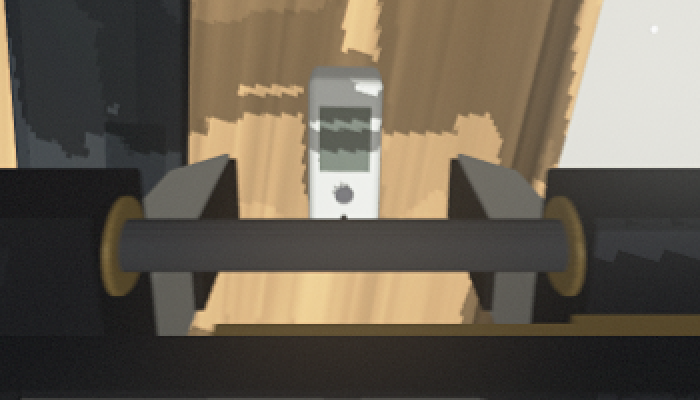

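View pics/s3.png

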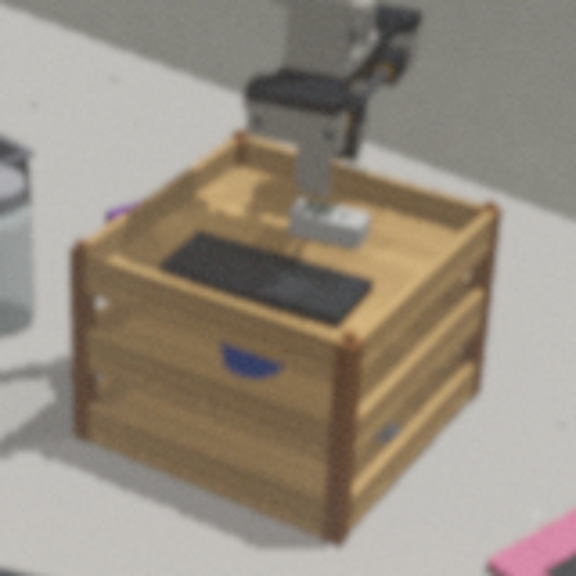

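```bash
python3 -m inch '[[[-1,0,20],[0,0,0],135],[[-1,0,20],[0,0,0],135],[[-1,0,20],[0,0,0],135],[[-1,0,20],[0,0,0],135]]'
python3 - <<'E'
from h import *
st=manip.get_state(); im2=cv2.imread('pics/side0.png')
def draw(n,im,dim,p,z0):
    w,l,h=dim; C=np.array([(a*w/2,b*l/2,c*h) for a in(-1,1) for b in(-1,1) for c in(0,1)])
    P=R.from_euler('z',p[2],degrees=True).apply(C)+[p[0],p[1],z0]
    cv2.polylines(im,[cv2.convexHull(proj(n,P,st).astype(np.float32)*1).astype(int)],True,(0,0,255))
k=5; im2=cv2.resize(im2[160:280,300:440],None,fx=k,fy=k,interpolation=cv2.INTER_CUBIC)
import h
op=h.proj; proj=lambda n,P,s:(op(n,P,s)-[300,160]+.5)*k
draw('side',im2,(.026,.06,.022),(.6057,-.2717,17.7),.15)
draw('side',im2,(.062,.15,.012),(.5154,-.2832,12.9),.15)
cv2.imwrite('pics/s4.png',im2)
print(delta(st,(.6057,-.2717,.1855),17.7),st['grip_width'],st['t'])
E
```

```text
t: 3.43
position: [0.6064, -0.274, 0.2078]
eef_rot: [0.591, 0.807, -0.0, 0.002]
wrist_force: [-0.9, 0.5, -0.2]
grip_width: 0.0431
[array([ 2.4648, -0.05  , 22.2635]), array([ 0.1061,  0.2056, -0.0991])] 0.04311433228859729 3.4333
```

View pics/s4.png

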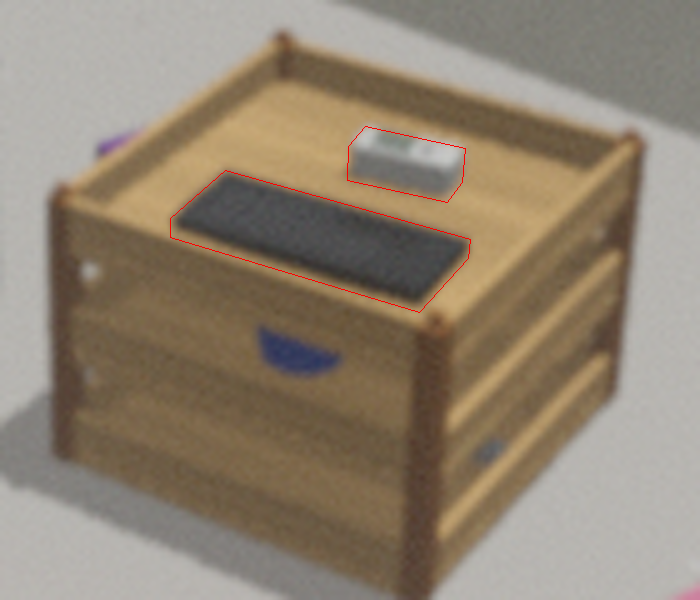

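The side overlay agrees with the wrist fit to within 1–2 mm for both the logger (407,163) and the tile (320,240). Lowering and gripping.

```bash
python3 -m inch '[[[1,0,22],[0,0,0],135],[[1,0,22],[0,0,0],135],[[1,0,22],[0,0,0],255],[[1,0,22],[0,0,0],255],[[1,0,22],[0,0,0],255]]'; python3 -m inch '[[[0,0,0],[0,0,0],255],[[0,0,0],[0,0,0],255],[[0,0,0],[0,0,0],255],[[0,0,0],[0,0,0],255]]'
```

```text
t: 3.85
position: [0.6062, -0.2731, 0.1852]
eef_rot: [0.591, 0.807, -0.0, 0.002]
wrist_force: [1.0, 0.5, 0.2]
grip_width: 0.0274
t: 4.18
position: [0.6062, -0.2731, 0.1851]
eef_rot: [0.591, 0.807, -0.0, 0.002]
wrist_force: [-0.4, 0.8, 5.3]
grip_width: 0.0256
```

```bash
python3 -m inch '[[[0,0,-10],[0,0,0],255],[[0,0,-40],[0,0,0],255],[[0,0,-80],[0,0,0],255],[[0,0,-115],[0,0,0],255],[[0,0,-115],[0,0,0],255]]'; python3 - <<'E'
from h import *
st=manip.get_state(); print(st['grip_width'])
im2=manip.snapshot('side')
cv2.imwrite('pics/s5.png',cv2.resize(im2[80:280,290:450,::-1],None,fx=3,fy=3))
print(delta(st,(.56,.0,.30),1));print(delta(st,(.55,.19,.30),1))
E
```

```text
t: 4.6
position: [0.6074, -0.2736, 0.3081]
eef_rot: [0.59, 0.807, 0.0, 0.008]
wrist_force: [0.7, 0.2, 0.7]
grip_width: 0.0255
0.025494828369554124
[array([275.1598,  37.5632,   5.0744]), array([ 0.6313,  0.6131, 16.6166])]
[array([459.2647,  85.5443,   3.2868]), array([ 0.6313,  0.6131, 16.6166])]
```

View pics/s5.png

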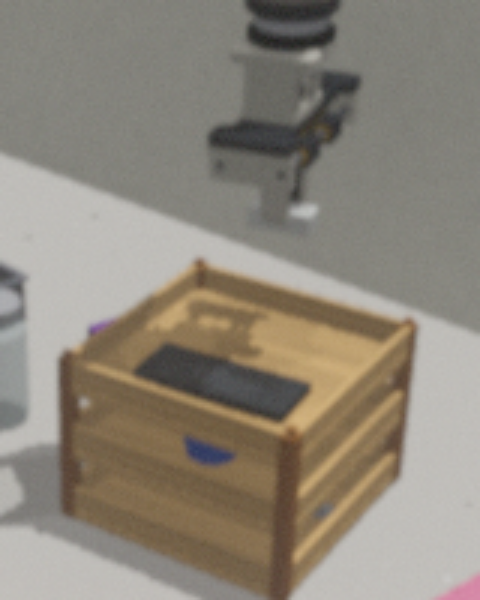

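```bash
python3 -m inch '[[[200,20,0],[0,0,16],255],[[200,20,0],[0,0,16],255],[[200,20,0],[0,0,16],255],[[200,20,0],[0,0,16],255],[[275,37,0],[0,0,16],255]]';  python3 - <<'E'
from h import *
st=manip.get_state(); print(delta(st,(.55,.18,.30),1))
E
```

```text
t: 5.07
position: [0.5644, -0.0664, 0.2973]
eef_rot: [0.697, 0.717, -0.001, -0.0]
wrist_force: [1.5, 0.6, 0.7]
grip_width: 0.0259
[array([246.6878,  -7.7302,  -2.8903]), array([-0.1212,  0.0466,  0.56  ])]
```

```bash
python3 -m inch '[[[247,-8,-3],[0,0,0.6],255],[[247,-8,-3],[0,0,0.6],255],[[247,-8,-3],[0,0,0.6],255],[[247,-8,-3],[0,0,0.6],255],[[247,-8,-3],[0,0,0.6],255]]'; python3 -m inch '[[[40,0,0],[0,0,0],255],[[40,0,0],[0,0,0],255],[[40,0,0],[0,0,0],255],[[40,0,0],[0,0,0],255]]';  python3 - <<'E'
from h import *
st=manip.get_state(); im=manip.snapshot('wrist'); np.save('w6.npy',np.r_[st['position'],st['eef_rot']])
print(st['position'],st['eef_rot'],st['t'],st['grip_width'])
cv2.imwrite('pics/w6.png',im[:,:,::-1])
E
```

```text
t: 5.48
position: [0.5524, 0.1417, 0.2996]
eef_rot: [0.701, 0.713, -0.001, 0.0]
wrist_force: [1.5, 0.9, 0.6]
grip_width: 0.0258
t: 5.82
position: [0.5524, 0.1796, 0.2996]
eef_rot: [0.701, 0.714, -0.001, 0.0]
wrist_force: [0.0, 0.0, -0.6]
grip_width: 0.0257
[0.5524 0.1796 0.2996] [ 0.7006  0.7136 -0.0014  0.0004] 5.8167 0.02572850754661802
```

View pics/w6.png

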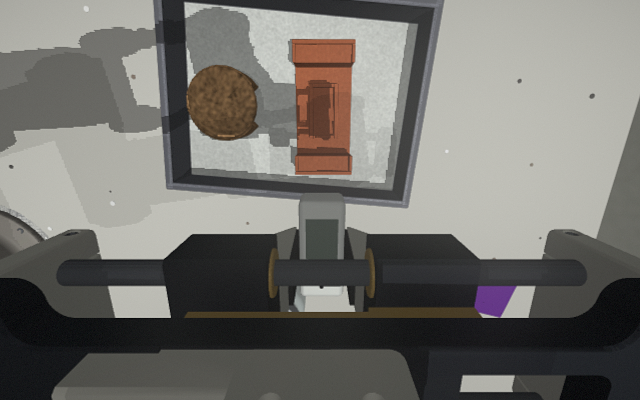

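```bash
python3 - <<'E'
import cv2
im=cv2.imread('pics/w6.png')
cv2.imwrite('pics/w6c.png',cv2.resize(im[30:185,270:380],None,fx=5.2,fy=3.85*1.0 if 0 else 5.2,interpolation=cv2.INTER_CUBIC)[:800])
cv2.imwrite('pics/w6c.png',cv2.resize(im[30:180,270:380],None,fx=4,fy=4,interpolation=cv2.INTER_CUBIC))
cv2.imwrite('pics/w6d.png',cv2.resize(im[180:320,250:400],None,fx=4,fy=4,interpolation=cv2.INTER_CUBIC))
E
```

```text
(no output)
```

View pics/w6c.png

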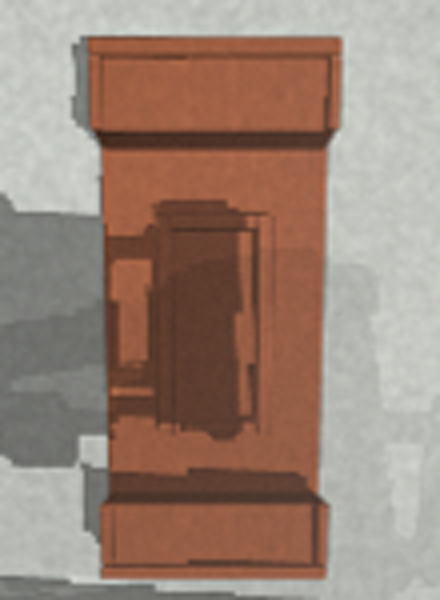

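View pics/w6d.png

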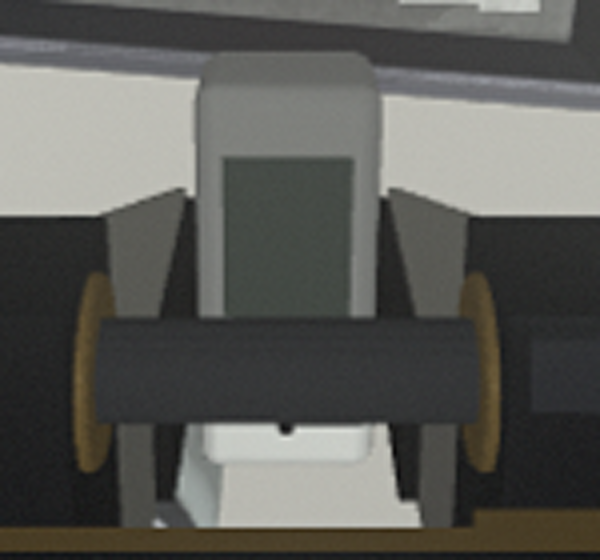

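```bash
python3 - <<'E'
from h import *
st=S('w6.npy'); c=lambda p,o=(270,30):np.array(p)/4+o-0.375
A=onz('wrist',c([(88,37),(342,37),(328,578),(102,578)]),.048,st); print('lip',quad(A))
A=onz('wrist',c([(92,56),(330,56),(314,566),(112,566)]),.048,st); print('lip inner',quad(A))
B=onz('wrist',c([(152,212),(272,212),(262,437),(160,437)]),.018,st); print('pocket out',quad(B))
B=onz('wrist',c([(176,230),(258,230),(252,420),(178,420)]),.018,st); print('pocket in',quad(B))
# predicted pocket pixels
m=np.array([.5508,.2615]); 
# logger in hand: top face z: 
zt=st['position'][2]-.0351+.022
L=onz('wrist',c([(207,82),(370,82),(375,465),(205,465)],(250,180)),zt,st)
print('logger',quad(L)); r=R.from_quat(st['eef_rot']); print('in tool',r.inv().apply(L-st['position'])*1000)
print('tool yaw', np.degrees(np.arctan2(*r.as_matrix()[[1,0],1])))
lp=c([(197,120),(195,200),(197,300),(380,120),(381,200),(377,300),(230,52),(340,52),(240,464),(340,464)],(250,180))
f=fitbox([('wrist',st,lp)],(.026,.06,.022),zt-.022,[.5525,.1796,1]);print(f, r.inv().apply(np.r_[f[0][:2],zt]-st['position'])*1000)
E
```

```text
lip (array([0.5528, 0.2625, 0.048 ]), np.float64(-88.78701303634826), np.float64(0.16675189728710227), np.float64(0.0774362138431228), np.float64(1.0922423139386792))
lip inner (array([0.5518, 0.262 , 0.048 ]), np.float64(-88.59242170021872), np.float64(0.15738506348229667), np.float64(0.07092707186353842), np.float64(1.091990283757959))
pocket out (array([0.5517, 0.2622, 0.018 ]), np.float64(-89.10163471309284), np.float64(0.07512426197649863), np.float64(0.03870302071612008), np.float64(1.0920482395545426))
pocket in (array([0.5533, 0.2623, 0.018 ]), np.float64(-89.40421169050032), np.float64(0.06344243399570651), np.float64(0.02722105984682954), np.float64(1.0921949749195587))
logger (array([0.5522, 0.1816, 0.2865]), np.float64(-88.6614788416464), np.float64(0.05887560954745597), np.float64(0.023424461934416173), np.float64(1.1235012664295951))
in tool [[ 31.5256 -11.2182  13.0381]
 [ 31.5469  10.5335  13.0074]
 [-27.321   12.4981  13.1498]
 [-27.356  -12.599   13.1853]]
tool yaw 1.054438514769759
(array([0.5519, 0.1808, 0.8735]), array([1.3131, 0.4149, 0.4169, 1.1807, 0.352 , 0.628 , 2.1843, 2.0749,
       2.2675, 2.3663])) [ 1.2536 -0.4507 13.0976]
```

```bash
python3 - <<'E'
from h import *
st=manip.get_state(); print(delta(st,(.5522,.2609,.08),1.2))
E
```

```text
[array([ 82.5282,   1.1437, 219.6043]), array([-0.058 ,  0.1316, -0.2274])]
```

```bash
python3 -m inch '[[[40,0,0],[0,0,0],255],[[82,1,0],[0,0,0],255],[[82,1,40],[0,0,0],255],[[82,1,80],[0,0,-0.2],255],[[82,1,120],[0,0,-0.2],255]]';python3 -m inch '[[[0,0,40],[0,0,0],255],[[0,0,75],[0,0,0],255],[[0,0,95],[0,0,0],255],[[0,0,97],[0,0,0],255],[[0,0,97],[0,0,0],255]]'; python3 - <<'E'
from h import *
st=manip.get_state(); im=manip.snapshot('wrist'); np.save('w7.npy',np.r_[st['position'],st['eef_rot']])
print(st['position'],st['eef_rot'],st['t'],st['grip_width'])
cv2.imwrite('pics/w7.png',cv2.resize(im[100:320,220:420,::-1],None,fx=2.7,fy=2.7,interpolation=cv2.INTER_CUBIC))
im=manip.snapshot('side'); cv2.imwrite('pics/s7.png',cv2.resize(im[120:230,170:320,::-1],None,fx=5,fy=5,interpolation=cv2.INTER_CUBIC))
im=manip.snapshot('scene'); cv2.imwrite('pics/sc7.png',cv2.resize(im[240:370,260:400,::-1],None,fx=4.5,fy=4.5,interpolation=cv2.INTER_CUBIC))
E
```

```text
t: 6.28
position: [0.5529, 0.2606, 0.1793]
eef_rot: [0.7, 0.714, 0.0, 0.001]
wrist_force: [0.3, -0.3, -0.6]
grip_width: 0.0256
t: 6.7
position: [0.5525, 0.2598, 0.0824]
eef_rot: [0.7, 0.714, -0.002, 0.0]
wrist_force: [0.9, -0.3, 0.1]
grip_width: 0.0257
[0.5525 0.2598 0.0824] [ 0.7004  0.7138 -0.0016  0.0002] 6.7 0.02568161271669718
```

View pics/w7.png

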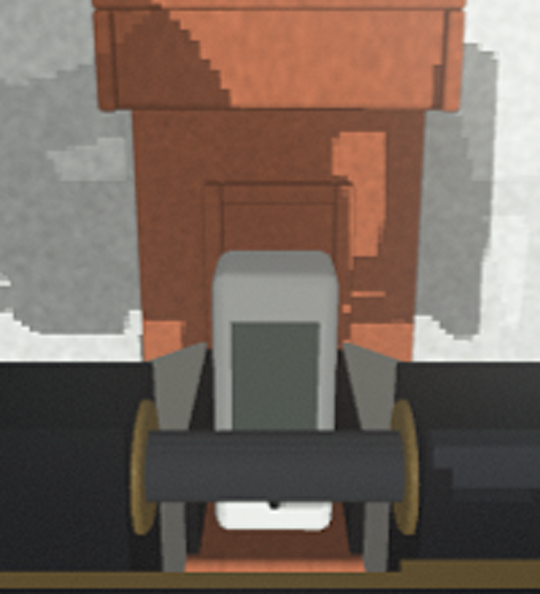

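View pics/s7.png

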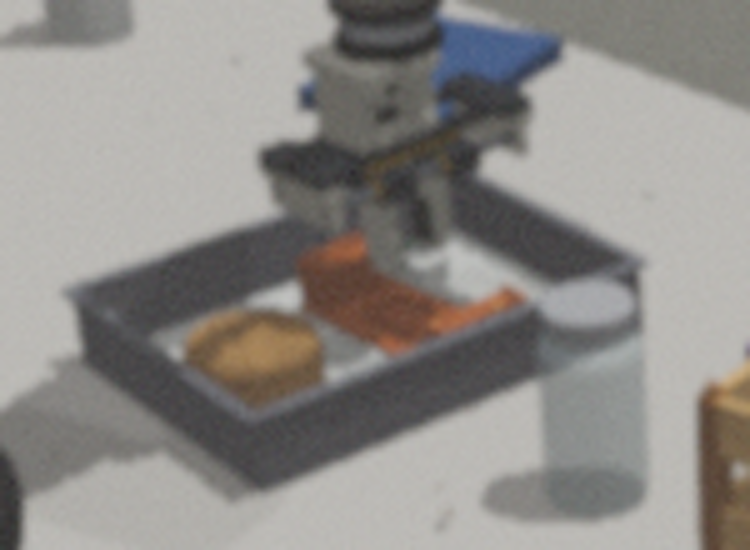

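View pics/sc7.png

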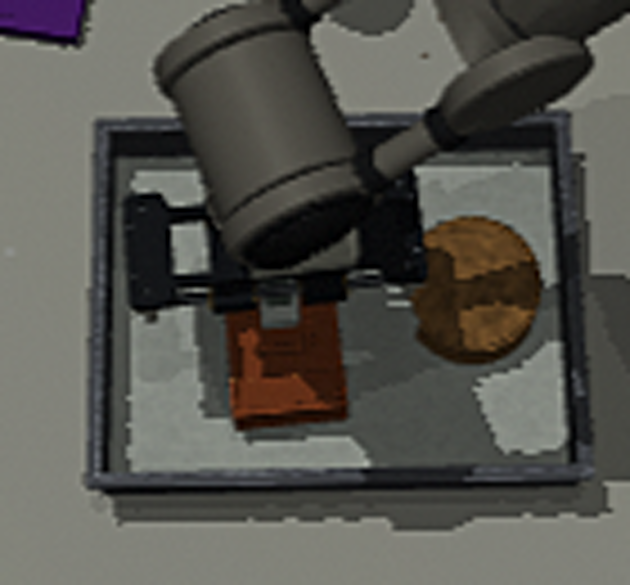

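```bash
python3 - <<'E'
from h import *
st=S('w7.npy'); c=lambda p:np.array(p)/2.7+[220,100]-0.315
r=R.from_quat(st['eef_rot'])
def t(p,z): 
    w=onz('wrist',c(p),z,st); return (r.inv().apply(w-st['position'])*1000)[:,:2],w[:,:2]
print('pocket outer far corners',*t([(205,183),(350,183)],.018))
print('pocket inner far corners',*t([(222,203),(336,203)],.018))
print('pier inner corners',*t([(97,108),(462,108)],.044))
print('base edges',*t([(134,130),(425,130),(142,340),(414,340)],.010))
print('lipouter',*t([(95,10),(467,10)],.048))
lp=c([(215,290),(216,340),(217,400),(337,290),(335,340),(333,400),(240,251),(310,251),(240,530),(310,530)])
z=st['position'][2]-.0351
f=fitbox([('wrist',st,lp)],(.026,.06,.022),z,[.5525,.2606,1]);print(f, r.inv().apply(np.r_[f[0][:2],z]-st['position'])*1000)
E
```

```text
pocket outer far corners [[ 40.5451 -18.5375]
 [ 40.5814  19.0447]] [[0.533  0.2998]
 [0.5706 0.3006]]
pocket inner far corners [[ 35.2843 -14.2244]
 [ 35.3144  15.537 ]] [[0.5375 0.2947]
 [0.5672 0.2953]]
pier inner corners [[ 61.4198 -39.4411]
 [ 61.4838  40.4779]] [[0.5118 0.3204]
 [0.5917 0.322 ]]
base edges [[ 53.3428 -37.7268]
 [ 53.4081  39.2999]
 [ -6.0777 -38.3708]
 [ -5.9728  39.3946]] [[0.5136 0.3123]
 [0.5906 0.3138]
 [0.5141 0.2528]
 [0.5918 0.2544]]
lipouter [[ 81.5947 -37.7006]
 [ 81.6404  39.1971]] [[0.5132 0.3406]
 [0.59   0.3421]]
(array([0.552 , 0.2609, 0.8992]), array([1.6797, 1.6863, 1.6201, 1.5021, 1.7013, 1.7923, 2.0144, 1.9031,
       2.0731, 2.19  ])) [ 1.1882 -0.3468 35.0979]
```

```bash
python3 -m inch '[[[2,0.8,0],[0,0,0],255],[[2,0.8,8],[0,0,0],255],[[2,0.8,16],[0,0,0],255],[[2,0.8,22],[0,0,0],255],[[2,0.8,22],[0,0,0],255]]';python3 - <<'E'
from h import *
st=manip.get_state(); im=manip.snapshot('wrist'); np.save('w8.npy',np.r_[st['position'],st['eef_rot']])
print(st['position'],st['eef_rot'],st['t'],st['grip_width'])
cv2.imwrite('pics/w8.png',cv2.resize(im[100:320,220:420,::-1],None,fx=2.7,fy=2.7,interpolation=cv2.INTER_CUBIC))
E
```

```text
t: 7.27
position: [0.5522, 0.2631, 0.0595]
eef_rot: [0.7, 0.715, -0.002, 0.0]
wrist_force: [-1.3, -0.6, -1.4]
grip_width: 0.0258
[0.5522 0.2631 0.0595] [ 0.6995  0.7146 -0.0018  0.    ] 7.2667 0.025827828829513302
```

View pics/w8.png

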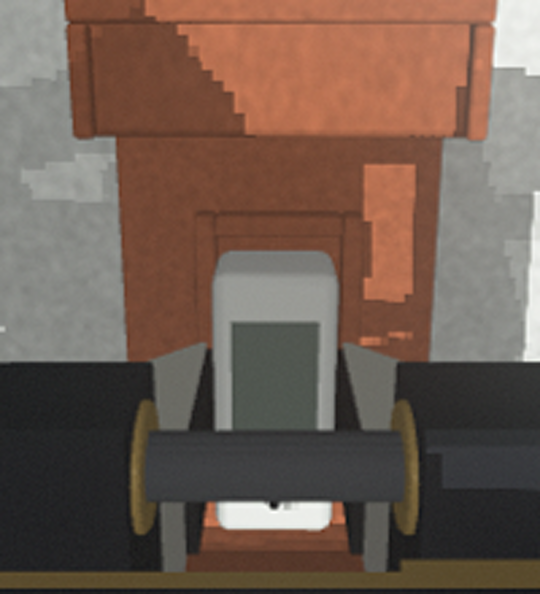

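```bash
python3 - <<'E'
from h import *
st=S('w8.npy'); c=lambda p:np.array(p)/2.7+[220,100]-0.315
r=R.from_quat(st['eef_rot'])
def t(p,z): 
    w=onz('wrist',c(p),z,st); return (r.inv().apply(w-st['position'])*1000)[:,:2],w[:,:2]
print('pocket outer far corners',*t([(197,212),(360,212)],.018))
print('pocket inner far corners',*t([(215,236),(342,236)],.018))
print('pier inner corners',*t([(76,137),(487,137)],.044))
print('base edges',*t([(118,150),(441,150),(127,340),(432,340)],.010))
E
```

```text
pocket outer far corners [[ 37.6036 -18.4629]
 [ 37.646   19.2405]] [[0.5328 0.3002]
 [0.5705 0.3011]]
pocket inner far corners [[ 31.9011 -14.4142]
 [ 31.9364  15.2208]] [[0.537  0.2946]
 [0.5666 0.2953]]
pier inner corners [[ 57.5613 -38.5865]
 [ 57.633   40.0797]] [[0.5123 0.3198]
 [0.591  0.3216]]
base edges [[ 50.8929 -37.5878]
 [ 50.9653  38.8477]
 [  2.8223 -37.9494]
 [  2.9396  39.4586]] [[0.5134 0.3131]
 [0.5898 0.3148]
 [0.5141 0.265 ]
 [0.5915 0.2668]]
```

```bash
python3 -m inch '[[[-1.2,0.7,0],[0,0,0],255],[[-1.2,0.7,4],[0,0,0],255],[[-1.2,0.7,8],[0,0,0],255],[[-1.2,0.7,10],[0,0,0],255],[[-1.2,0.7,10],[0,0,0],255]]'; python3 -m inch '[[[0,0,2],[0,0,0],255],[[0,0,3],[0,0,0],255],[[0,0,3],[0,0,0],255]]'
```

```text
t: 7.73
position: [0.5537, 0.2621, 0.0507]
eef_rot: [0.7, 0.715, -0.001, 0.0]
wrist_force: [-0.4, 0.8, -0.2]
grip_width: 0.0253
t: 7.98
position: [0.5539, 0.2622, 0.0482]
eef_rot: [0.7, 0.715, -0.0, 0.001]
wrist_force: [0.3, 0.4, -0.0]
grip_width: 0.0256
```

```bash
python3 -m inch '[[[0,0,1],[0,0,0],255],[[0,0,2],[0,0,0],255],[[0,0,2],[0,0,0],255]]'; python3 -m inch '[[[0,0,0.5],[0,0,0],255],[[0,0,0.8],[0,0,0],255],[[0,0,0.8],[0,0,0],255]]'
```

```text
t: 8.23
position: [0.554, 0.2622, 0.0462]
eef_rot: [0.7, 0.715, -0.0, 0.001]
wrist_force: [1.3, -0.6, -0.0]
grip_width: 0.0257
t: 8.48
position: [0.554, 0.2623, 0.0455]
eef_rot: [0.7, 0.715, -0.0, 0.001]
wrist_force: [1.0, 0.9, -0.4]
grip_width: 0.0256
```

```bash
python3 -m inch '[[[0,0,0.5],[0,0,0],255],[[0,0,1],[0,0,0],255],[[0,0,1],[0,0,0],255]]';python3 - <<'E'
from h import *
st=manip.get_state(); im=manip.snapshot('wrist'); np.save('w9.npy',np.r_[st['position'],st['eef_rot']])
print(st['wrist_force'],st['position'])
cv2.imwrite('pics/w9.png',cv2.resize(im[100:320,220:420,::-1],None,fx=2.7,fy=2.7,interpolation=cv2.INTER_CUBIC))
E
```

```text
t: 8.73
position: [0.5541, 0.2623, 0.0451]
eef_rot: [0.7, 0.715, -0.0, 0.001]
wrist_force: [-1.2, 0.2, 4.3]
grip_width: 0.0257
[-1.1568  0.1525  4.2763] [0.5541 0.2623 0.0451]
```

View pics/w9.png

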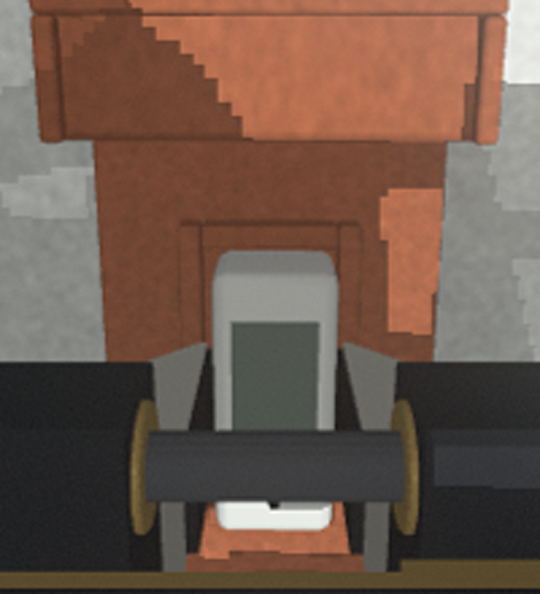

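```bash
python3 -m inch '[[[0,0,-0.5],[0,0,0],120],[[0,0,-0.5],[0,0,0],120],[[0,0,-0.5],[0,0,0],120],[[0,0,-0.5],[0,0,0],120],[[0,0,-0.5],[0,0,0],120]]'; python3 -m inch '[[[0,0,-15],[0,0,0],120],[[0,0,-40],[0,0,0],120],[[0,0,-80],[0,0,0],60],[[-20,0,-120],[0,0,0],60],[[-40,0,-160],[0,0,0],60]]'; python3 -m inch '[[[-40,0,-60],[0,0,0],60],[[-40,0,-80],[0,0,0],60],[[-40,0,-80],[0,0,0],60]]'; python3 - <<'E'
from h import *
st=manip.get_state(); im=manip.snapshot('wrist'); np.save('w10.npy',np.r_[st['position'],st['eef_rot']])
print(st['wrist_force'],st['position'],st['eef_rot'])
cv2.imwrite('pics/w10.png',im[:,:,::-1])
cv2.imwrite('pics/w10c.png',cv2.resize(im[30:180,260:390,::-1],None,fx=4,fy=4,interpolation=cv2.INTER_CUBIC))
E
```

```text
t: 9.2
position: [0.554, 0.2622, 0.0449]
eef_rot: [0.7, 0.715, -0.0, 0.001]
wrist_force: [0.6, -0.1, -0.1]
grip_width: 0.0479
t: 9.62
position: [0.5543, 0.2255, 0.2011]
eef_rot: [0.699, 0.715, -0.001, 0.001]
wrist_force: [1.4, -0.3, -0.7]
grip_width: 0.0643
t: 9.87
position: [0.5579, 0.1835, 0.2873]
eef_rot: [0.7, 0.714, 0.004, 0.004]
wrist_force: [0.8, 0.4, -0.0]
grip_width: 0.0698
[ 0.791   0.4013 -0.0205] [0.5579 0.1835 0.2873] [0.7003 0.7138 0.0042 0.0045]
```

View pics/w10.png

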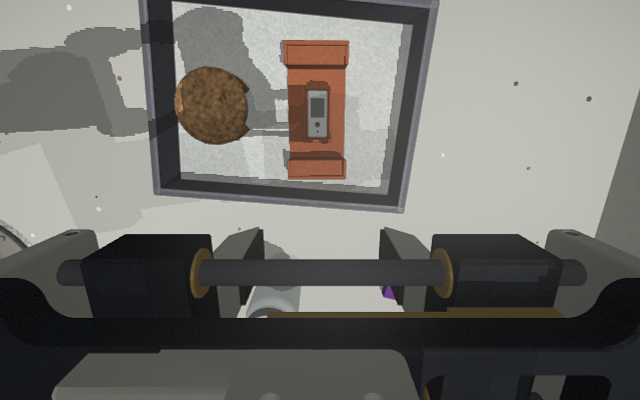

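View pics/w10c.png

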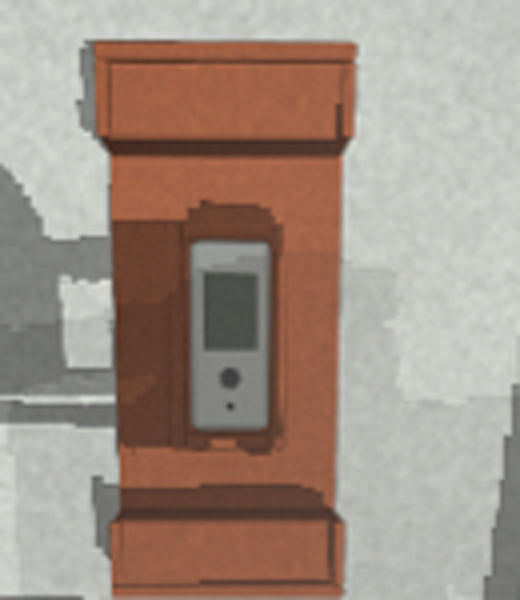

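The logger sits flush and parallel in the pocket (crop centre (230,335)), and it has been let go. Next is the tile.

```bash
python3 - <<'E'
from h import *
st=manip.get_state();print(st['position'],st['t'],st['eef_rot']);print(delta(st,(.555,.0,.31),12.9)); print(delta(st,(.5154,-.2832,.32),12.9))
E
```

```text
[0.5576 0.1841 0.2855] 9.9167 [0.7003 0.7138 0.0037 0.0038]
[array([-183.9982,   -5.8072,  -24.4851]), array([  0.6067,   0.0777, -11.8071])]
[array([-466.3941,  -50.6922,  -34.8906]), array([  0.6067,   0.0777, -11.8071])]
```

```bash
python3 -m inch '[[[-184,-6,-24],[0,0,-11.8],60],[[-184,-6,-24],[0,0,-11.8],40],[[-184,-6,-24],[0,0,-11.8],28],[[-184,-6,-24],[0,0,-11.8],28],[[-200,-8,-24],[0,0,-11.8],28]]'; python3 - <<'E'
from h import *
st=manip.get_state();print(delta(st,(.5154,-.2832,.32),12.9))
E
```

```text
t: 10.33
position: [0.5514, -0.0164, 0.3032]
eef_rot: [0.622, 0.783, -0.001, 0.0]
wrist_force: [0.4, 0.2, -0.0]
grip_width: 0.0817
[array([-251.8554,  -95.2739,  -16.3729]), array([-0.0507,  0.0767,  0.1349])]
```

```bash
python3 -m inch '[[[-200,-75,-8],[0,0,0],28],[[-200,-75,-8],[0,0,0],28],[[-200,-75,-8],[0,0,0],28],[[-200,-75,-8],[0,0,0],28],[[-240,-90,-8],[0,0,0],28]]'; python3 -m inch '[[[-90,-24,0],[0,0,0.1],28],[[-90,-24,0],[0,0,0.1],28],[[-90,-24,0],[0,0,0.1],28],[[-90,-24,0],[0,0,0.1],28],[[-90,-24,0],[0,0,0.1],28]]'; python3 - <<'E'
from h import *
st=manip.get_state(); im=manip.snapshot('wrist'); np.save('w11.npy',np.r_[st['position'],st['eef_rot']])
print(st['position'],st['eef_rot'],delta(st,(.5154,-.2832,.32),12.9))
cv2.imwrite('pics/w11.png',im[:,:,::-1])
E
```

```text
t: 10.75
position: [0.5238, -0.2225, 0.3101]
eef_rot: [0.622, 0.783, -0.0, -0.0]
wrist_force: [1.9, 0.3, -1.2]
grip_width: 0.0816
t: 11.17
position: [0.5212, -0.3138, 0.3099]
eef_rot: [0.623, 0.782, -0.0, -0.001]
wrist_force: [-0.0, 0.2, -0.2]
grip_width: 0.0817
[ 0.5212 -0.3138  0.3099] [ 0.6235  0.7818 -0.0001 -0.0007] [array([ 31.1119,   1.1581, -10.0373]), array([-0.0583, -0.055 , -0.04  ])]
```

View pics/w11.png

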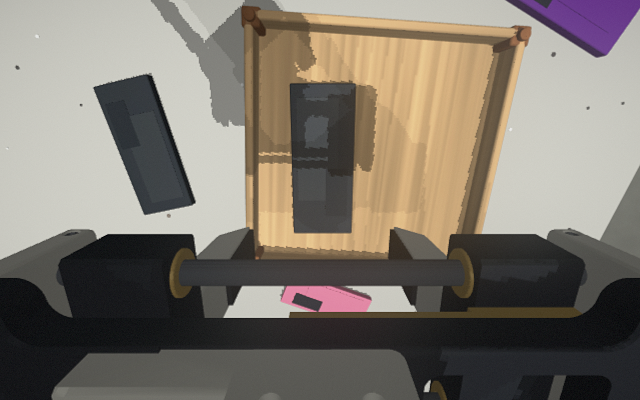

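```bash
python3 - <<'E'
import cv2
im=cv2.imread('pics/w11.png')
cv2.imwrite('pics/w11c.png',cv2.resize(im[70:250,240:400],None,fx=3.3,fy=3.3,interpolation=cv2.INTER_CUBIC))
E
```

```text
(no output)
```

View pics/w11c.png

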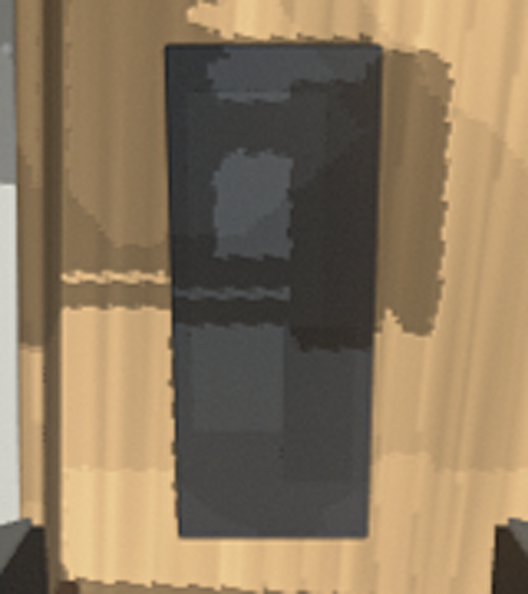

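```bash
python3 - <<'E'
from h import *
st=S('w11.npy'); c=lambda p:np.array(p)/3.3+[240,70]-0.35
tp=c([(165,70),(171,250),(178,510),(382,80),(376,280),(367,500),(200,43),(350,43),(210,538),(340,538)])
f=fitbox([('wrist',st,tp)],(.062,.150,.012),.150,[.515,-.283,13]);print(f)
print(quad(onz('wrist',c([(165,43),(383,43),(367,538),(178,538)]),.162,st)))
print(delta(manip.get_state(),(f[0][0],f[0][1],.215),f[0][2]))
E
```

```text
(array([ 0.5149, -0.2833, 12.7873]), array([0.3292, 0.6922, 0.7117, 0.5215, 0.3426, 0.8725, 0.5622, 0.4699,
       0.6481, 0.7275]))
(array([ 0.5148, -0.2831,  0.162 ]), np.float64(-77.20705483664892), np.float64(0.1487703369001523), np.float64(0.060955032377872885), np.float64(12.903624015446562))
[array([30.311 ,  0.2883, 95.5327]), array([-0.0339, -0.0239,  0.1567])]
```

```bash
python3 -m inch '[[[30,0.3,30],[0,0,0.1],44],[[30,0.3,70],[0,0,0.1],44],[[30,0.3,95],[0,0,0.1],44],[[30,0.3,95],[0,0,0.1],44],[[30,0.3,95],[0,0,0.1],44]]'; python3 - <<'E'
from h import *
st=manip.get_state(); im=manip.snapshot('wrist')
print(st['grip_width'],delta(st,(.5149,-.2833,.1775),12.8))
cv2.imwrite('pics/w12.png',cv2.resize(im[100:330,180:460,::-1],None,fx=2.5,fy=2.5))
E
```

```text
t: 11.63
position: [0.5151, -0.2831, 0.2163]
eef_rot: [0.623, 0.782, -0.0, -0.0]
wrist_force: [0.0, -0.8, 0.9]
grip_width: 0.0758
0.07584369587127358 [array([-0.1592, -0.1701, 38.7803]), array([-0.0619, -0.0127,  0.1386])]
```

View pics/w12.png

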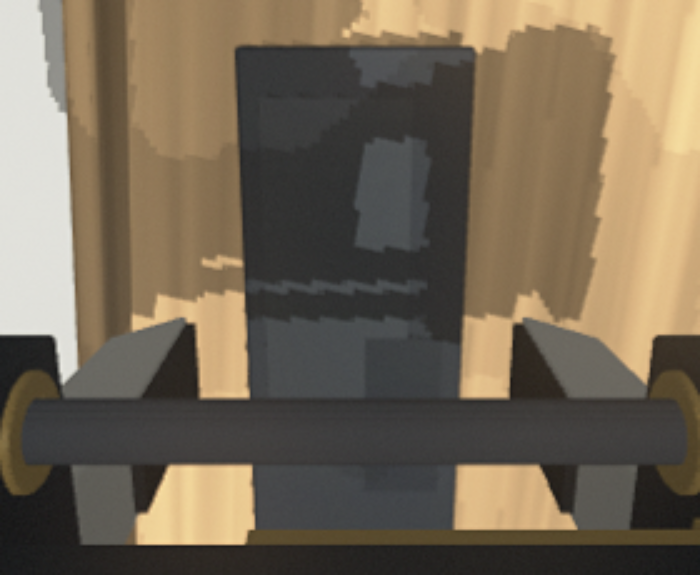

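```bash
python3 -m inch '[[[0,0,15],[0,0,0],44],[[0,0,30],[0,0,0],44],[[0,0,36],[0,0,0],44],[[0,0,38],[0,0,0],44],[[0,0,38],[0,0,0],44]]'
```

```text
t: 12.1
position: [0.5155, -0.2853, 0.1797]
eef_rot: [0.624, 0.782, -0.0, 0.002]
wrist_force: [0.0, 0.2, 0.1]
grip_width: 0.076
```

```bash
python3 -m inch '[[[0,0,0],[0,0,0],44],[[0,0,0],[0,0,0],44]]';python3 - <<'E'
from h import *
st=manip.get_state(); print(delta(st,(.5149,-.2833,.1775),12.8))
E
```

```text
t: 12.27
position: [0.5155, -0.2855, 0.1798]
eef_rot: [0.624, 0.782, -0.0, 0.002]
wrist_force: [0.1, 0.6, -0.1]
grip_width: 0.0761
[array([ 2.2715, -0.0806,  2.2937]), array([0.0949, 0.1893, 0.0102])]
```

```bash
python3 -m inch '[[[2.2,0,1.5],[0,0.2,0],44],[[2.2,0,2],[0,0.2,0],44],[[2.2,0,2],[0,0.2,0],255],[[2.2,0,2],[0,0.2,0],255],[[2.2,0,2],[0,0.2,0],255]]';python3 -m inch '[[[0,0,0],[0,0,0],255],[[0,0,0],[0,0,0],255],[[0,0,0],[0,0,0],255]]'
```

```text
t: 12.68
position: [0.5145, -0.283, 0.1766]
eef_rot: [0.624, 0.782, 0.001, -0.001]
wrist_force: [0.3, 0.1, -0.6]
grip_width: 0.0618
t: 12.93
position: [0.5145, -0.283, 0.1766]
eef_rot: [0.624, 0.782, 0.001, -0.001]
wrist_force: [0.0, -0.1, 0.1]
grip_width: 0.0618
```

```bash
python3 -m inch '[[[0,0,-5],[0,0,0],255],[[0,0,-15],[0,0,0],255],[[0,0,-30],[0,0,0],255],[[0,0,-50],[0,0,0],255],[[0,0,-70],[0,0,0],255]]';python3 -m inch '[[[0,0,-30],[0,0,0],255],[[0,0,-55],[0,0,0],255],[[0,0,-60],[0,0,0],255],[[0,0,-60],[0,0,0],255]]';python3 - <<'E'
from h import *
st=manip.get_state(); print(delta(st,(.555,.0,.32),1.2),delta(st,(.555,.19,.32),1.2))
im2=manip.snapshot('side')
cv2.imwrite('pics/s13.png',cv2.resize(im2[80:280,290:450,::-1],None,fx=3,fy=3))
E
```

```text
t: 13.35
position: [0.5141, -0.2829, 0.2474]
eef_rot: [0.624, 0.782, 0.001, -0.001]
wrist_force: [0.6, -0.2, -2.7]
grip_width: 0.0615
t: 13.68
position: [0.5149, -0.2835, 0.3085]
eef_rot: [0.624, 0.782, 0.001, 0.001]
wrist_force: [0.3, -0.1, -3.6]
grip_width: 0.0619
[array([267.5873, 101.9906, -11.5403]), array([ 0.1707,  0.0565, 11.6089])] [array([452.859 , 144.1138, -11.6572]), array([ 0.1707,  0.0565, 11.6089])]
```

View pics/s13.png

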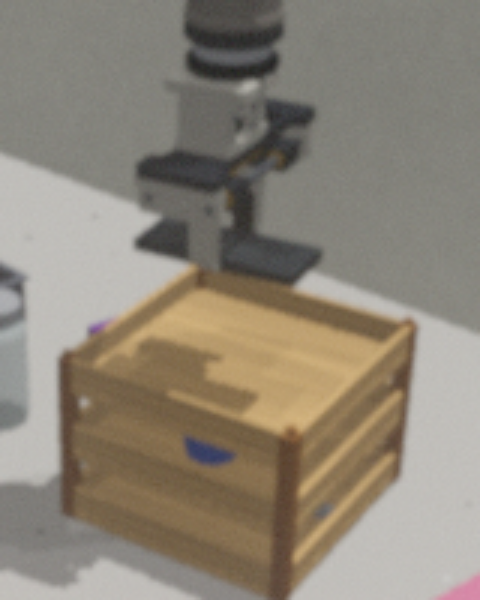

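The tile is held level, at about (230,248). I'll carry it over a bit slower, using intermediate rows.

```bash
python3 -m inch '[[[12,4,-8],[0,0,1],255],[[40,12,-12],[0,0,4],255],[[75,28,-12],[0,0,7],255],[[110,42,-12],[0,0,10],255],[[145,55,-12],[0,0,11.6],255]]';python3 - <<'E'
from h import *
st=manip.get_state(); print(st['position'],delta(st,(.555,.0,.32),1.2),delta(st,(.555,.17,.32),1.2))
E
```

```text
t: 14.15
position: [0.5352, -0.128, 0.3161]
eef_rot: [0.701, 0.713, -0.0, -0.003]
wrist_force: [1.3, 0.3, -3.9]
grip_width: 0.0619
[ 0.5352 -0.128   0.3161] [array([127.6271,  22.0242,  -3.4681]), array([-0.2487, -0.2156, -0.199 ])] [array([297.6   ,  24.9953,  -2.8427]), array([-0.2487, -0.2156, -0.199 ])]
```

```bash
python3 -m inch '[[[35,5,0],[0,0,0],255],[[70,12,0],[0,0,0],255],[[105,18,0],[0,0,0],255],[[140,20,0],[0,0,0],255],[[175,20,0],[0,0,0],255]]';python3 -m inch '[[[33,0,0],[0,0,0],255],[[63,0,0],[0,0,0],255],[[88,0,0],[0,0,0],255],[[98,0,0],[0,0,0],255],[[98,0,0],[0,0,0],255]]';python3 - <<'E'
from h import *
st=manip.get_state(); print(st['position'],st['eef_rot'],delta(st,(.553,.263,.32),1.2))
im=manip.snapshot('wrist'); np.save('w14.npy',np.r_[st['position'],st['eef_rot']])
cv2.imwrite('pics/w14.png',im[:,:,::-1])
E
```

```text
t: 14.57
position: [0.5515, 0.0475, 0.3163]
eef_rot: [0.7, 0.715, -0.001, -0.002]
wrist_force: [1.2, 0.6, -4.1]
grip_width: 0.0615
t: 14.98
position: [0.5492, 0.1459, 0.317]
eef_rot: [0.698, 0.716, -0.001, -0.002]
wrist_force: [-0.6, -0.8, -3.9]
grip_width: 0.0617
[0.5492 0.1459 0.317 ] [ 0.6984  0.7157 -0.0008 -0.0022] [array([117.0257,   6.6383,  -2.7485]), array([-0.2388, -0.1144,  0.1964])]
```

View pics/w14.png

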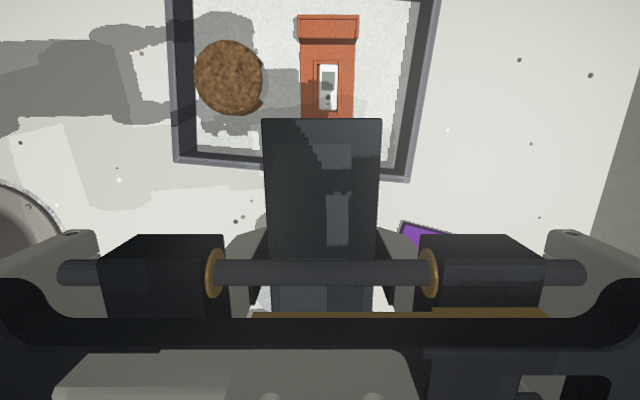

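```bash
python3 - <<'E'
import cv2
im=cv2.imread('pics/w14.png')
cv2.imwrite('pics/w14c.png',cv2.resize(im[100:320,230:410],None,fx=2.7,fy=2.7,interpolation=cv2.INTER_CUBIC))
E
```

```text
(no output)
```

View pics/w14c.png

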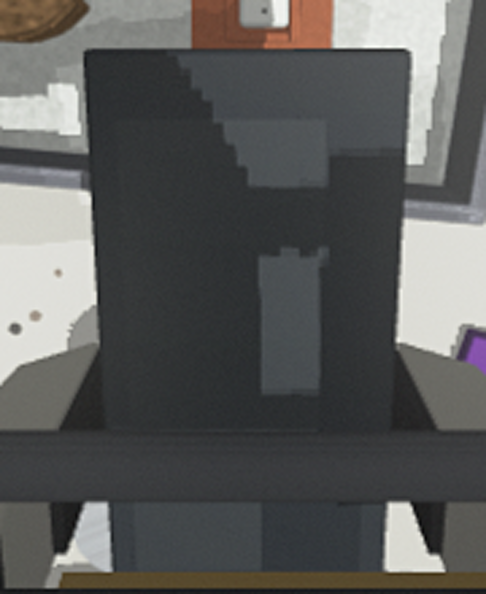

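```bash
python3 - <<'E'
from h import *
st=S('w14.npy'); c=lambda p:np.array(p)/2.7+[230,100]-0.315; r=R.from_quat(st['eef_rot'])
w=onz('wrist',c([(85,50),(410,50),(111,560),(385,560),(98,300),(398,300)]),st['position'][2]-.0146,st)
print(r.inv().apply(w-st['position'])*1000)
z=st['position'][2]-.0266
tp=c([(86,70),(95,250),(104,430),(111,550),(410,70),(401,250),(391,430),(384,560),(130,48),(370,48)])
f=fitbox([('wrist',st,tp)],(.062,.150,.012),z,[.549,.146,1]);print(f,r.inv().apply(np.r_[f[0][:2],z]-st['position'])*1000)
# stand + logger check
print('lip far', onz('wrist',[(296,15.5),(359,15)],.048,st))
print('logger', quad(onz('wrist',[(319,64.5),(338,64.5),(337,110),(319,110)],.032,st)))
E
```

```text
[[ 73.5949 -30.6655  14.8754]
 [ 73.6356  29.4546  14.6251]
 [-36.171  -31.0259  14.6568]
 [-35.9569  30.216   14.4023]
 [ 24.9532 -30.7736  14.7783]
 [ 25.07    29.8434  14.5262]]
(array([0.5487, 0.1448, 1.408 ]), array([ 1.6391,  1.2486,  0.8581,  0.9676,  1.6503,  1.1569,  1.0331,
        0.8616,  0.0213, -0.0213])) [-1.0527 -0.4439 26.6   ]
lip far [[0.5112 0.3431 0.048 ]
 [0.5897 0.3455 0.048 ]]
logger (array([0.5543, 0.2613, 0.032 ]), np.float64(-88.85452567735395), np.float64(0.05878911902043855), np.float64(0.02552843452109774), np.float64(1.4138118347344655))
```

```bash
python3 -m inch '[[[25,2,0],[0,0,0.1],255],[[55,4,0],[0,0,0.2],255],[[85,6,0],[0,0,0.2],255],[[110,6,0],[0,0,0.2],255],[[117,6,10],[0,0,0.2],255]]';python3 -m inch '[[[0,0,20],[0,0,0],255],[[0,0,55],[0,0,0],255],[[0,0,95],[0,0,0],255],[[0,0,130],[0,0,0],255],[[0,0,155],[0,0,0],255]]';python3 -m inch '[[[0,0,0],[0,0,0],255],[[0,0,0],[0,0,0],255]]';python3 - <<'E'
from h import *
st=manip.get_state(); print(st['position'],st['eef_rot'],delta(st,(.5534,.2633,.12),1.2))
im=manip.snapshot('wrist'); np.save('w15.npy',np.r_[st['position'],st['eef_rot']])
cv2.imwrite('pics/w15.png',cv2.resize(im[0:320,200:440,::-1],None,fx=1.85,fy=1.85,interpolation=cv2.INTER_CUBIC))
E
```

```text
t: 15.45
position: [0.5542, 0.2628, 0.3099]
eef_rot: [0.7, 0.714, 0.002, -0.001]
wrist_force: [-0.1, -1.0, -3.3]
grip_width: 0.0616
t: 15.87
position: [0.5521, 0.2584, 0.1499]
eef_rot: [0.701, 0.713, -0.002, -0.002]
wrist_force: [0.6, -0.2, -4.5]
grip_width: 0.0617
t: 16.03
position: [0.5533, 0.2593, 0.153]
eef_rot: [0.701, 0.713, -0.001, -0.001]
wrist_force: [-0.6, -0.7, -3.6]
grip_width: 0.0616
[0.5533 0.2593 0.153 ] [ 0.7014  0.7128 -0.0014 -0.0015] [array([ 3.9453,  0.3285, 33.0015]), array([-0.2305, -0.0084, -0.2726])]
```

View pics/w15.png

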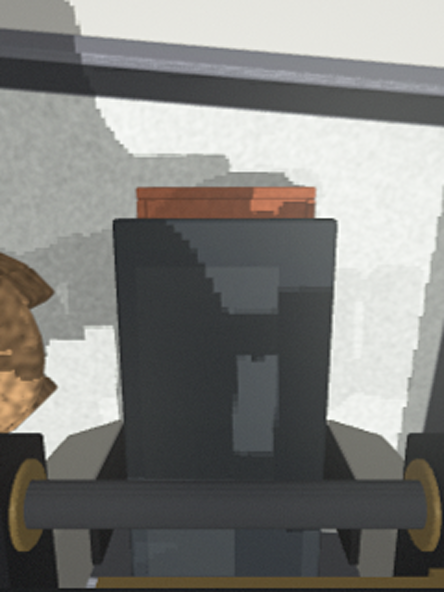

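```bash
python3 -m inch '[[[1.5,0,10],[-0.2,0,-0.1],255],[[3,0.3,25],[-0.2,0,-0.2],255],[[4,0.3,42],[-0.2,0,-0.2],255],[[4,0.3,48],[-0.2,0,-0.2],255],[[4,0.3,48],[-0.2,0,-0.2],255]]';python3 -m inch '[[[0,0,0],[0,0,0],255],[[0,0,0],[0,0,0],255]]';python3 - <<'E'
from h import *
st=manip.get_state(); print(st['position'],st['eef_rot'],delta(st,(.5534,.2633,.0816),1.2))
im=manip.snapshot('wrist'); np.save('w16.npy',np.r_[st['position'],st['eef_rot']])
cv2.imwrite('pics/w16.png',cv2.resize(im[90:290,230:410,::-1],None,fx=3,fy=3,interpolation=cv2.INTER_CUBIC))
im=manip.snapshot('side'); cv2.imwrite('pics/s16.png',cv2.resize(im[120:230,170:320,::-1],None,fx=5,fy=5,interpolation=cv2.INTER_CUBIC))
E
```

```text
t: 16.5
position: [0.5542, 0.2649, 0.107]
eef_rot: [0.7, 0.714, 0.002, 0.001]
wrist_force: [-0.8, 0.1, -3.0]
grip_width: 0.0615
t: 16.67
position: [0.555, 0.2654, 0.1084]
eef_rot: [0.7, 0.714, 0.003, 0.001]
wrist_force: [-0.0, 0.1, -3.3]
grip_width: 0.0616
[0.555  0.2654 0.1084] [0.6996 0.7145 0.0032 0.0013] [array([-2.0935, -1.8236, 26.804 ]), array([ 0.367 , -0.1561,  0.0015])]
```

View pics/w16.png

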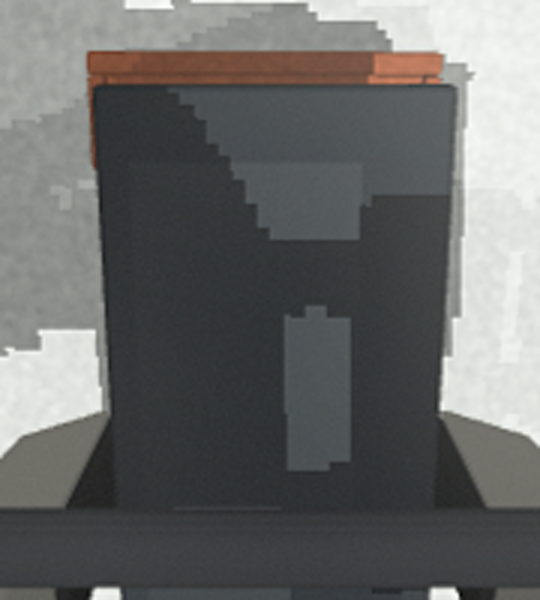

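View pics/s16.png

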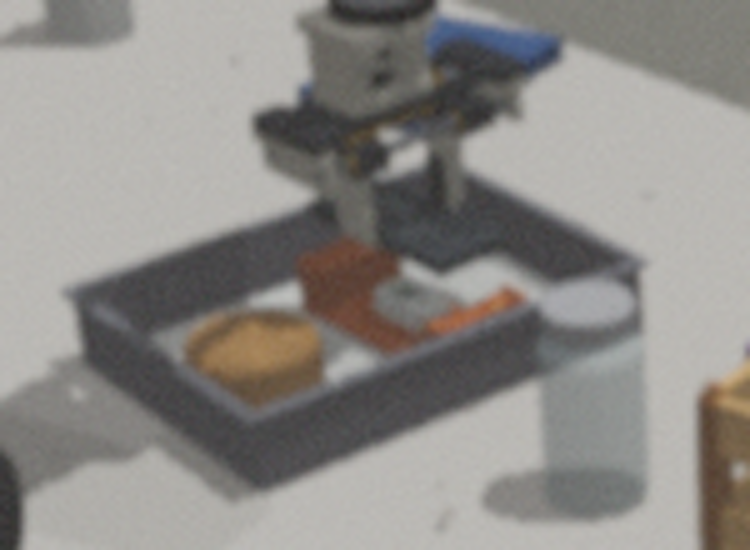

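```bash
python3 - <<'E'
from h import *
st=S('w16.npy'); c=lambda p:np.array(p)/3+[230,90]-0.33; r=R.from_quat(st['eef_rot'])
t=lambda p,z:(r.inv().apply(onz('wrist',c(p),z,st)-st['position'])*1000)
print(t([(88,51),(444,51)],.048)); print(t([(93,85),(458,85)],st['position'][2]-.0146))
print(t([(90,77),(442,77)],.048))
E
```

```text
[[ 80.8806 -40.9453  60.3804]
 [ 80.9537  36.022   60.8736]]
[[ 73.6886 -30.8629  14.6034]
 [ 73.7312  29.9166  14.9929]]
[[ 75.4931 -40.8236  60.3665]
 [ 75.5514  35.8776  60.858 ]]
```

```bash
python3 -m inch '[[[-2,-1.9,5],[0.3,-0.1,0],255],[[-2,-1.9,11],[0.3,-0.1,0],255],[[-2,-1.9,16],[0.3,-0.1,0],255],[[-2,-1.9,19],[0.3,-0.1,0],255],[[-2,-1.9,19],[0.3,-0.1,0],255]]';python3 -m inch '[[[0,0,0],[0,0,0],255],[[0,0,0],[0,0,0],255]]';python3 - <<'E'
from h import *
st=manip.get_state(); print(st['position'],st['eef_rot'],delta(st,(.5532,.2632,.0816),1.2))
im=manip.snapshot('wrist'); np.save('w17.npy',np.r_[st['position'],st['eef_rot']])
cv2.imwrite('pics/w17.png',cv2.resize(im[90:290,230:410,::-1],None,fx=3,fy=3,interpolation=cv2.INTER_CUBIC))
E
```

```text
t: 17.18
position: [0.5515, 0.263, 0.0862]
eef_rot: [0.7, 0.715, -0.002, -0.001]
wrist_force: [-0.6, 0.0, -3.2]
grip_width: 0.0617
t: 17.35
position: [0.5522, 0.2633, 0.0875]
eef_rot: [0.7, 0.715, -0.001, -0.001]
wrist_force: [0.3, -0.3, -3.3]
grip_width: 0.0616
[0.5522 0.2633 0.0875] [ 0.6996  0.7146 -0.0006 -0.0006] [array([-0.1144,  0.9642,  5.9397]), array([-0.0983, -0.007 ,  0.0133])]
```

View pics/w17.png

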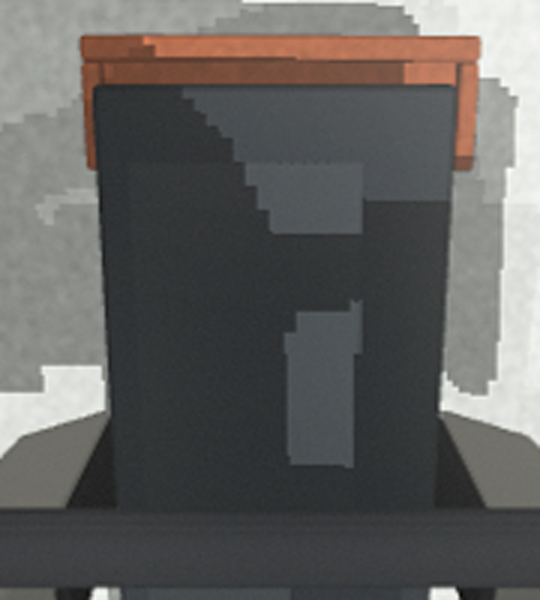

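```bash
python3 - <<'E'
from h import *
st=S('w17.npy'); c=lambda p:np.array(p)/3+[230,90]-0.33; r=R.from_quat(st['eef_rot'])
t=lambda p,z:(r.inv().apply(onz('wrist',c(p),z,st)-st['position'])*1000)
print(t([(80,36),(480,37)],.048)); print(t([(82,61),(478,61)],.048));print(t([(93,85),(456,85)],st['position'][2]-.0146))
print(t([(88,169),(472,169)],.044))
E
```

```text
[[ 82.7982 -37.9712  39.6167]
 [ 82.6633  38.7179  39.4851]]
[[ 78.2203 -37.8652  39.616 ]
 [ 78.2697  38.6219  39.4848]]
[[ 73.6901 -30.8673  14.662 ]
 [ 73.7311  29.4994  14.5584]]
[[ 57.2522 -38.7827  43.615 ]
 [ 57.3154  39.691   43.4804]]
```

```bash
python3 -m inch '[[[0,0.5,2],[0,0,0],255],[[0,1,4],[0,0,0],255],[[0,1,5.5],[0,0,0],255],[[0,1,5.5],[0,0,0],255]]';python3 -m inch '[[[0,0,0],[0,0,0],255],[[0,0,0],[0,0,0],255],[[0,0,0],[0,0,0],255]]';python3 - <<'E'
from h import *
st=manip.get_state(); print(st['position'],st['eef_rot'],delta(st,(.5532,.2632,.0816),1.2))
im=manip.snapshot('wrist'); np.save('w18.npy',np.r_[st['position'],st['eef_rot']])
cv2.imwrite('pics/w18.png',cv2.resize(im[90:290,230:410,::-1],None,fx=3,fy=3,interpolation=cv2.INTER_CUBIC))
im=manip.snapshot('side'); cv2.imwrite('pics/s18.png',cv2.resize(im[120:230,170:320,::-1],None,fx=5,fy=5,interpolation=cv2.INTER_CUBIC))
im=manip.snapshot('scene'); cv2.imwrite('pics/sc18.png',im[:,:,::-1])
E
```

```text
t: 17.73
position: [0.5529, 0.2631, 0.0815]
eef_rot: [0.7, 0.715, -0.001, -0.001]
wrist_force: [0.2, 0.3, -3.1]
grip_width: 0.0615
t: 17.98
position: [0.5531, 0.2633, 0.0821]
eef_rot: [0.7, 0.715, -0.001, -0.001]
wrist_force: [0.4, -0.1, -3.1]
grip_width: 0.0618
[0.5531 0.2633 0.0821] [ 0.6996  0.7145 -0.0006 -0.0007] [array([-0.063 ,  0.0685,  0.4637]), array([-0.1028, -0.0063,  0.0127])]
```

View pics/w18.png

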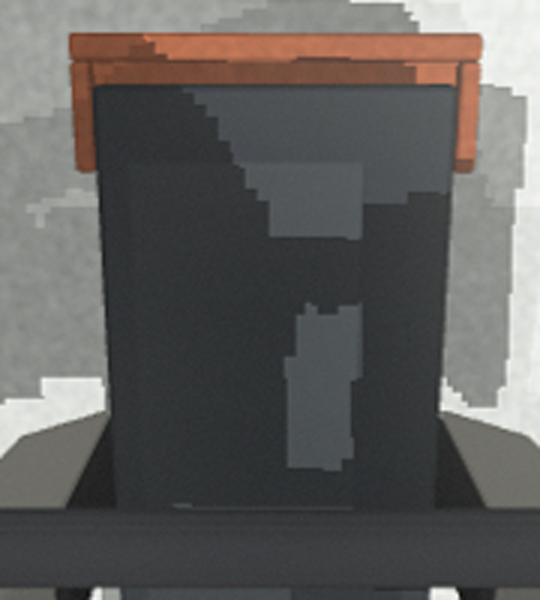

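View pics/s18.png

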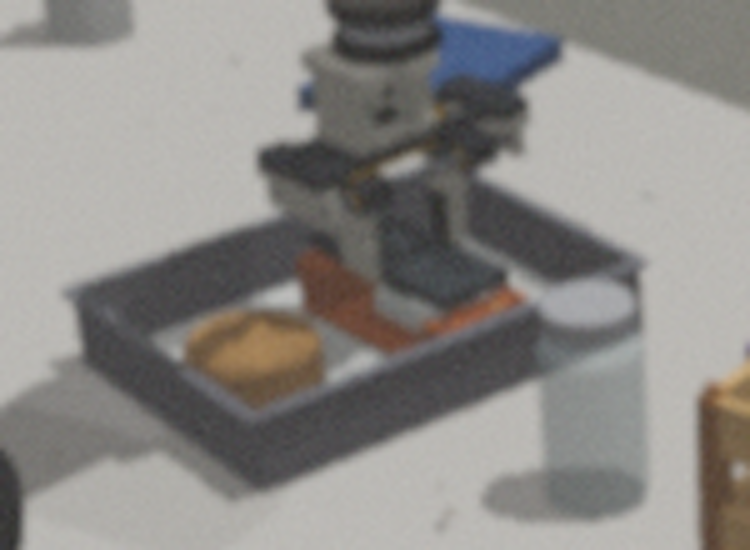

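View pics/sc18.png

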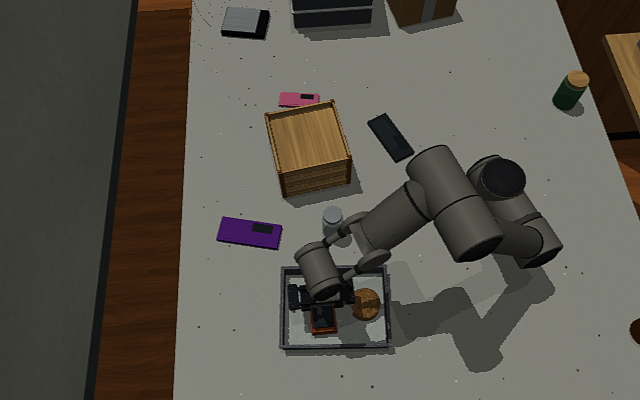

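The tile is centred between the lips: the wrist view shows the lips at columns 70–482 and the tile at 93–456. It is clear of the ledges, and the bystanders haven't moved. Handing in.

```bash
python3 -m inch '[[[0,0,0],[0,0,0],255],[[0,0,0],[0,0,0],255]]'; python3 -c "
from cell import manip
print(manip.sign_off())"
```

```text
t: 18.3
position: [0.5531, 0.2632, 0.082]
eef_rot: [0.7, 0.715, -0.001, -0.001]
wrist_force: [-0.1, -0.2, -3.6]
grip_width: 0.0613
the job is handed in; nothing more can be done
None
```

I seated the logger in the stand's pocket and let go of it, then carried the slate tile over. The arm is still holding it above the ledges. I handed the job in at 18.3 s of the 72 s allowed; no verdict comes back.

- **Logger:** It touched the pocket floor at the expected height, pushing back with about 4 N. Wrist views after release showed it flush and parallel in the pocket. From camera measurements and the release position it is within about 2 mm of the pocket's centre.
- **Tile:** Its underside is about 11 mm above the pier tops, going by the arm's measured height and where I gripped it. In the last wrist view it is centred between the lips to about 1 mm. Tool tilt and turn are within about 0.2°. The tile's own level was judged from the pictures, not measured separately. The wrist force is only the tile's weight (about 3 N), so it isn't touching the stand.
- **Bystanders:** In the last scene view the canister and hide are where they started. The cup and tongs are hidden from that camera, but I never reached into their trays.
- **Disagreements:** The measured arm position was at times 2–4 mm off the target, so I corrected it against wrist views before the final descents. The stand's centre differed by about 1 mm between views.

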